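# Charge the round test tub through the diverter chute

## Task

Swing the lever of the diverter chute fully over to the end stop that makes the chute feed the round tub instead of the rectangular tray, then pour the three carriers out of the scoop into the hopper so that all three slide down into the round tub. Tip the loaded scoop only with its lip over the hopper and do not touch the carriers with the fingers. Stand the empty scoop back level on its mat, leave the lever where you set it, and do not disturb the receivers or the other things on the bench.

Things in the scene. Friction and masses are not known exactly. Their poses are not given: they have to be found in the camera images.
- chute: Fixed steel Y-shaped diverter chute, 266 mm high, 124 mm deep (x). Origin on the bench under its middle; x points from the front (clear plate, lever) to the back (stand: 94 to 230 mm behind, 210 mm high), y along the legs (+y the left leg seen from the front), z up. The two legs slope down at 45 degrees to outlets 74 to 145 mm either side of the origin, over the tub and the tray.
- hopper_mouth (a point): Centre of the open hopper mouth on top of the chute, at rim height (266 mm over the bench). The mouth is 116 mm (chute x) by 184 mm (chute y) inside; the two y sides slope in to a 128 mm throat 38 mm below. Axes as the chute's.
- flap (a joint): Flap in the chute, one piece with the lever outside; level shaft along chute x, 150 mm over the bench. 0 = upright, plus = flap and lever lean to chute +y, stops at +-0.6 rad. It shuts the leg it leans to: leaning to +y, parts leave by the -y leg; leaning to -y, by the +y leg. Found near the middle, turns stiffly (about 2 N at the knob), stays where left. Fully over means against the stop.
- lever_knob (a point): Centre of the white ball knob (28 mm across) on the end of the lever, a 10 mm steel rod standing up from the shaft in line with the flap. The knob is 90 mm from the shaft's axis and 105 mm in front (chute -x) of the chute's middle, 43 mm from the front plate; it swings sideways, along chute y. Site axes turn with the lever.
- tub: Round clear plastic tub, the wanted receiver: 184 mm across the rim, 160 mm at the foot, 68 mm high, loose. Origin at the centre of its underside. It stands under one of the two outlets, about 115 mm to the +y or -y side of the chute's middle; which side varies.
- tray: Rectangular aluminium tray 190 x 170 x 60 mm, loose, under the other outlet. Origin at the centre of its underside. No carrier belongs in it.
- mat: Grey rubber mat, fixed, 140 mm (its x) by 260 mm (its y), 3 mm thick, on which the scoop stands. Origin at the centre of its underside.
- scoop_handle (a point): Centre of the scoop's handle: a level bar bridging the scoop over its middle, 92 mm long (scoop y), 20 mm wide (x, gripped here), 14 mm high, 85 mm above the scoop's underside. Axes: x to the open front, z up. The steel scoop is a trough 210 mm long (105 each way of the handle), 84 wide, walls 45 high, open in front, 3 mm sheet, 0.35 kg; 75 mm free height under the bar.
- scoop_lip (a point): Middle of the front edge of the scoop's floor (its pouring lip), 105 mm in front of and 82 mm below the handle's centre. Axes are the scoop's.
- carrier_1: One of three biofilm carriers: a cream plastic spoked wheel 58 mm across and 20 mm thick, about 30 g, lying flat in the scoop in a row. Origin at its centre, z along its axis. Wet and slippery: it slides on the steel at a tilt of 14 to 20 degrees.
- carrier_2: One of three biofilm carriers: a cream plastic spoked wheel 58 mm across and 20 mm thick, about 30 g, lying flat in the scoop in a row. Origin at its centre, z along its axis. Wet and slippery: it slides on the steel at a tilt of 14 to 20 degrees.
- carrier_3: One of three biofilm carriers: a cream plastic spoked wheel 58 mm across and 20 mm thick, about 30 g, lying flat in the scoop in a row. Origin at its centre, z along its axis. Wet and slippery: it slides on the steel at a tilt of 14 to 20 degrees.
- beaker: Bystander: glass beaker, 88 mm across, 122 mm high. Origin at the centre of its underside.
- water_bottle: Bystander: clear water bottle, 64 mm across, 205 mm high. Origin at the centre of its underside.
- flask: Bystander: conical flask, 84 mm across, 118 mm high. Origin at the centre of its underside.
- tin: Bystander: flat metal tin 87 x 127 x 29 mm. Origin at the centre of its underside.
- marker: Bystander: marker pen lying down, 140 mm long, 19 mm thick. Origin at the centre of its underside.
- dishes: Bystander: stack of three flat dishes, 94 mm across, 38 mm high. Origin at the centre of its underside.
- wash_bottle: Bystander: wash bottle, 70 mm across, 188 mm high with its spout. Origin at the centre of its underside.
There are look-alikes about, which are no part of the job. Leave any purple look-alike of the part that bears scoop_handle alone. Leave any black look-alike of the carrier_2 alone.

How it is judged:
By the outcome, as a careful person would: the job done as asked, in the order asked, and still so for the second after the job is handed in, with the robot touching nothing.
It also fails if it takes over 69 s, if anything falls off the work surface, if the arm or the gripper's body presses on something with over 40 N, if the wrist force passes 120 N, or if a joint passes its speed limit or range.

## Robot

A 7-joint arm with a two-finger parallel gripper is mounted at the origin on the work surface. World frame = base frame: x ahead of the robot, y to its left, z up, the work surface at z = 0. Lengths are in m, angles in rad, forces in N, time in s.
With the tool pointing down it reaches from about 0.4 to 0.85 m from the base axis. Payload 10.4 kg.
Tool frame: the origin (TCP) lies at the very end of the fingers, on their centre line; the grasp point (between the pads) lies 19 mm behind it (manip.grip_depth is the distance from the TCP to the grasp point, in m); z points along the fingers, x is the direction in which the jaws open and shut, and the axes are right-handed (so a half turn about z gives the same grasp; the last joint's range is limited). The gripper opens to 85 mm and grips with 20 to 120 N. Pads are 22 mm wide; open, the fingers measure 114 mm over their backs; the gripper's body (76 mm by 85 mm) begins 54 mm behind the grasp point. The pads swing forward as they close: fully open they stand 13 mm farther back than shut.
Start: joints at [-1.214, 0.332, -0.065, 1.46, 0.022, 1.35, -0.088], TCP at [0.232, 0.58, 0.231] pointing down, gripper open.
Joint ranges: [-2.6, 2.6], [-0.5, 2.12], [-1.47, 1.34], [0.16, 2.42], [-1.27, 4.41], [0.06, 2.06], [-2.6, 2.6]. Speed limits (rad/s): [2.22, 2.22, 2.79, 2.79, 3.14, 3.14, 3.14].

## Interface

Orientations are given as a unit quaternion [x, y, z, w].
In Python, from workcell import manip, cams gives the robot as it stands. The module is installed in compiled form; this text tells all that it offers.
- The arm moves only by the tool move_arm, never from a script. Its arguments are lists of equal length, an entry for each row: "claw": the opening, from 0 (shut) to 1 (fully open); "dp": the shift along the tool's x, y, z as a fraction of full scale, a list of three; "turn": the turn, a rotation vector about the tool's x, y, z as a fraction of full scale, a list of three. A call has 1 to 8 rows; each row shifts and turns the commanded pose from where the row before left it, along the tool's axes as they then stand; what a row does not reach is not made up. Full scale, the value 1, is 200 mm for a shift and 45 degrees for a turn. A row lasts 1/12 s, in which the tool goes at most 41.7 mm and 7.16 degrees, less where a joint would pass 70% of its speed; a pose out of reach is approached as far as the arm can. A call with a number of a shift or a turn outside -1 to 1 is refused whole. A call with a gripper value outside its range is refused whole. The fingers move at their own pace and stop on an object; "grip_force" is the grip in N (left out, the last holds). Time passes only in rows, so rows that do not move let the fingers close. It gives the time, the measured TCP pose, the force and the opening at its end, in the units of the state.
- manip.get_obs(): the state, without advancing time (a new reading comes with each control period).
- cams.camera(name): name is "scene" or "top" or "wrist"; returns the picture (400x640x3 uint8, red, green, blue); there is no depth.
- cams.camera_info(name): a dict with "fx", "fy", "cx", "cy" (pixels), "pose" (4x4, takes a point from camera to world coordinates); the wrist camera has in their place "tool_from_camera" (4x4, takes a point from camera to tool coordinates, whose origin is the TCP and whose axes are the tool frame's). Camera axes: x right, y down, z forward; pixel columns grow to the right and rows downward; lengths in m; the calibration is good to about 2 mm. The wrist camera is an equidistant fisheye: a pixel r from the principal point sees the ray r / f radians off the axis. A picture is of the moment at which its call begins: read the wrist's pose just before it. camera_info takes no time and is no camera call.
- manip.hand_in(): hands the job in, once; it reports no verdict.
The state is a dict: "clock": time; "joint_pos": joint angles; "joint_velocities": joint speeds; "tau": joint torques, N m; "position": TCP position; "ee_rot": TCP orientation; "ft_force": force on the tool from outside, world axes, zero at the start; "torque": the same for the moment, N m; "grip_width": opening from 0.0 (shut) to 1.0 (fully open).
Only numpy, scipy, OpenCV 4.12 (cv2) and the standard library are available. Lean on these libraries where they do the work, as an engineer would, in place of code of your own. Each camera call takes 0.05 s, during which the arm holds its last target.

## Working session

There is one attempt and no reset: what is moved stays moved. The work goes in short steps, Python scripts to look and compute and a tool call to move; the robot and the scene stay as the last step left them, time stands still between calls to the robot, and variables do not carry over. Pictures are saved under pics/ and viewed, and the job is handed in when it is done.

Besides the shell and the picture viewer there is one more tool, called as a command line: name --argument value ..., lists and objects as JSON in quotes. move_arm: Moves the arm, as the interface text tells. Shift numbers are shares of 200 mm and turn numbers shares of 45 degrees, none past 1 either way. Its arguments: {"type":"object","properties":{"claw":{"type":"array","items":{"type":"number"}},"dp":{"type":"array","items":{"type":"array","items":{"type":"number"}}},"turn":{"type":"array","items":{"type":"array","items":{"type":"number"}}},"grip_force":{"type":"number"}},"required":["claw","dp","turn"]}

```bash
ls -la; mkdir -p pics
python3 - <<'E'
from workcell import manip, cams
import cv2, numpy as np
o=manip.get_obs(); print(o)
for n in ("scene","top","wrist"):
    print(n,cams.camera_info(n))
    im=cams.camera(n); cv2.imwrite(f"pics/{n}0.png",im[:,:,::-1])
E
```

```text
total 12
drwxr-xr-x  3 agent agent 4096 Dec  7 06:54 .
drwxr-xr-x 23 root  root  4096 Dec  7 06:54 ..
drwxr-xr-x  2 agent agent 4096 Dec  7 06:54 pics
{'clock': 0.0, 'joint_pos': array([-1.21359824,  0.33286282, -0.06471251,  1.46095998,  0.02161053,
        1.34986408, -0.08848635]), 'joint_velocities': array([ 5.79350775e-04, -2.06348297e-03, -6.35300093e-04,  1.15411080e-03,
       -1.69031128e-04,  1.31903940e-03,  3.71676169e-05]), 'tau': array([ 1.64767916e-04, -6.25450373e+01,  4.92552831e-02, -3.91607237e+01,
        1.62799854e-02,  9.91240988e-03, -5.11759808e-07]), 'position': array([0.23157112, 0.58011653, 0.23051269]), 'ee_rot': array([ 8.27854639e-01,  5.60942250e-01, -5.58226782e-04,  4.20879021e-04]), 'ft_force': array([ 0.1241845 , -0.84305637, -0.89341091]), 'torque': array([-0.01072467,  0.06080043, -0.00852687]), 'grip_width': 0.999403461441676}
scene {'fx': 497.38239364519086, 'fy': 497.38239364519086, 'cx': 321.3751006715263, 'cy': 197.96777361351243, 'pose': array([[ 0.67389646,  0.61389133, -0.41109731,  1.10337583],
       [ 0.73874592, -0.56806239,  0.362711
[... 371 characters left out ...]
3405238e-03, -3.56502899e-04,
         6.89221354e-03],
       [ 8.37910351e-04, -9.22643984e-02, -9.95734191e-01,
         1.66969977e+00],
       [ 0.00000000e+00,  0.00000000e+00,  0.00000000e+00,
         1.00000000e+00]])}
wrist {'fx': 309.70691628693146, 'fy': 309.70691628693146, 'cx': 312.16973263013074, 'cy': 199.92160815662135, 'tool_from_camera': array([[ 9.99999438e-01,  1.04417169e-03,  1.84517536e-04,
        -2.55819535e-05],
       [-1.05439793e-03,  9.60803610e-01,  2.77227904e-01,
        -7.08737083e-02],
       [ 1.12188414e-04, -2.77227942e-01,  9.60804171e-01,
        -1.42206174e-01],
       [ 0.00000000e+00,  0.00000000e+00,  0.00000000e+00,
         1.00000000e+00]])}
```

View pics/scene0.png

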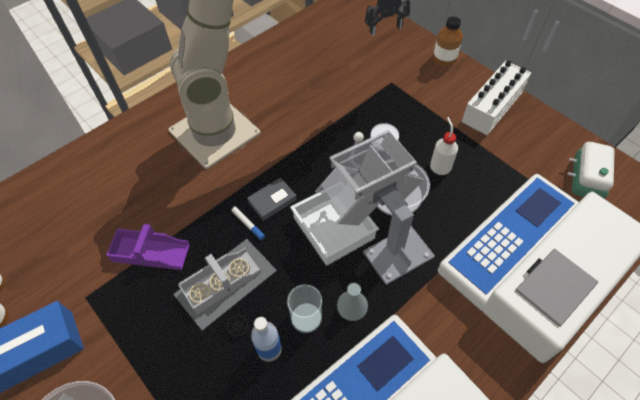

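View pics/top0.png

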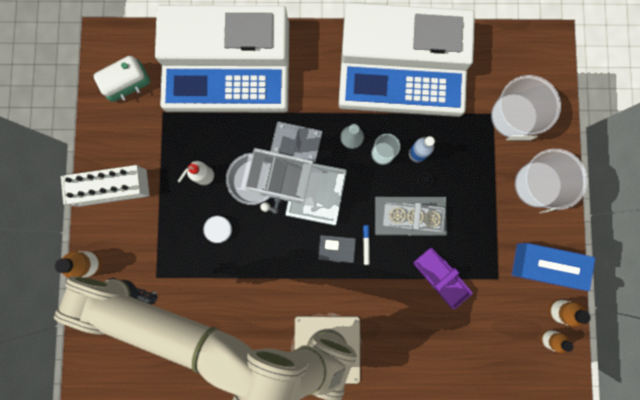

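View pics/wrist0.png

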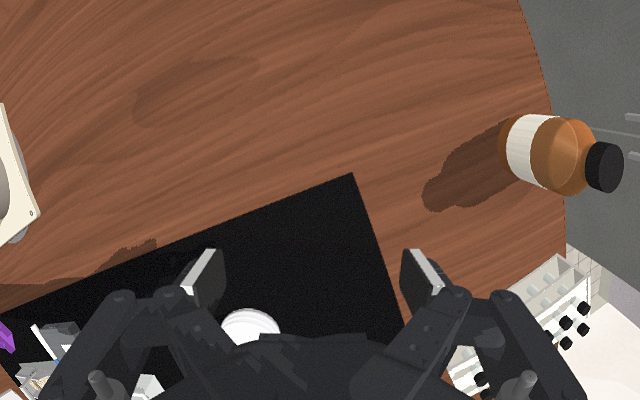

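```bash
cat > h.py <<'E'
import numpy as np, cv2
from workcell import manip, cams
from scipy.spatial.transform import Rotation as R
def ray(cam,u,v):
    i=cams.camera_info(cam);P=i["pose"]
    d=P[:3,:3]@np.array([(u-i["cx"])/i["fx"],(v-i["cy"])/i["fy"],1]);return P[:3,3],d/np.linalg.norm(d)
def plane(cam,u,v,z):
    o,d=ray(cam,u,v);return o+d*(z-o[2])/d[2]
def proj(cam,p):
    i=cams.camera_info(cam);P=i["pose"];q=P[:3,:3].T@(np.array(p)-P[:3,3])
    return np.array([i["fx"]*q[0]/q[2]+i["cx"],i["fy"]*q[1]/q[2]+i["cy"]])
def tri(ua,ub):
    o1,d1=ray("top",*ua);o2,d2=ray("scene",*ub)
    s=np.linalg.lstsq(np.c_[d1,-d2],o2-o1,rcond=None)[0]
    a=o1+d1*s[0];b=o2+d2*s[1];return (a+b)/2,np.linalg.norm(a-b)
def wproj(p,pos,q):
    i=cams.camera_info("wrist");T=i["tool_from_camera"]
    t=R.from_quat(q).inv().apply(np.array(p)-pos);c=T[:3,:3].T@(t-T[:3,3])
    th=np.arctan2(np.hypot(c[0],c[1]),c[2]);ph=np.arctan2(c[1],c[0])
    return np.array([i["fx"]*th*np.cos(ph)+i["cx"],i["fy"]*th*np.sin(ph)+i["cy"]])
def crop(src,dst,x0,y0,x1,y1,s):
    im=cv2.imread(src)[y0:y1,x0:x1];cv2.imwrite(dst,cv2.resize(im,None,fx=s,fy=s,interpolation=cv2.INTER_CUBIC))
E
python3 - <<'E'
from h import *
crop("pics/top0.png","pics/t_chute.png",215,115,355,245,5)
crop("pics/top0.png","pics/t_scoop.png",365,185,455,245,8)
crop("pics/scene0.png","pics/s_chute.png",280,110,440,285,4)
crop("pics/scene0.png","pics/s_scoop.png",165,230,285,335,6)
E
```

```text
(no output)
```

View pics/t_chute.png

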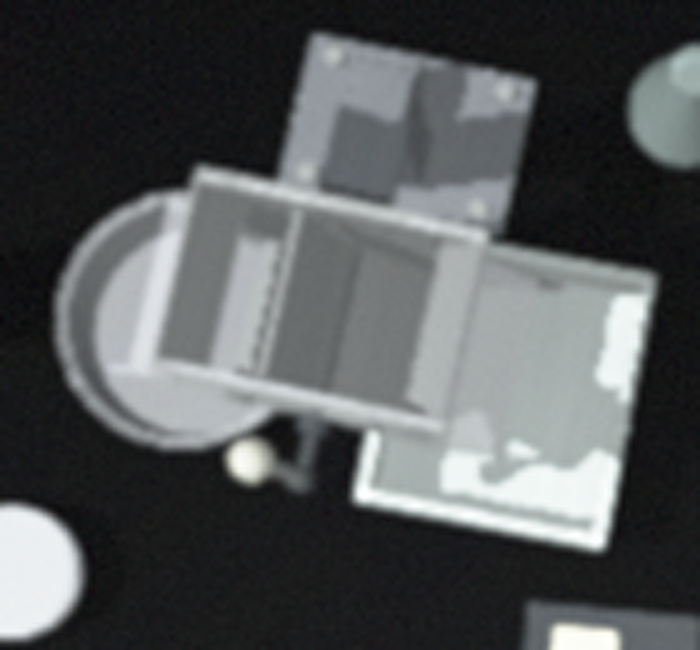

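View pics/t_scoop.png

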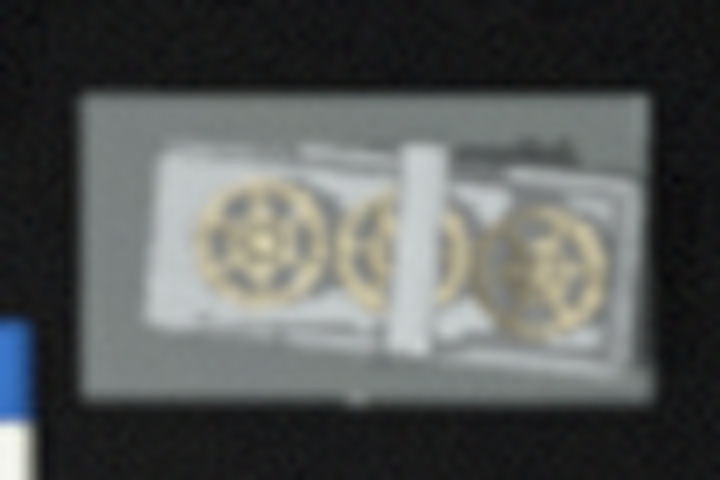

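View pics/s_chute.png

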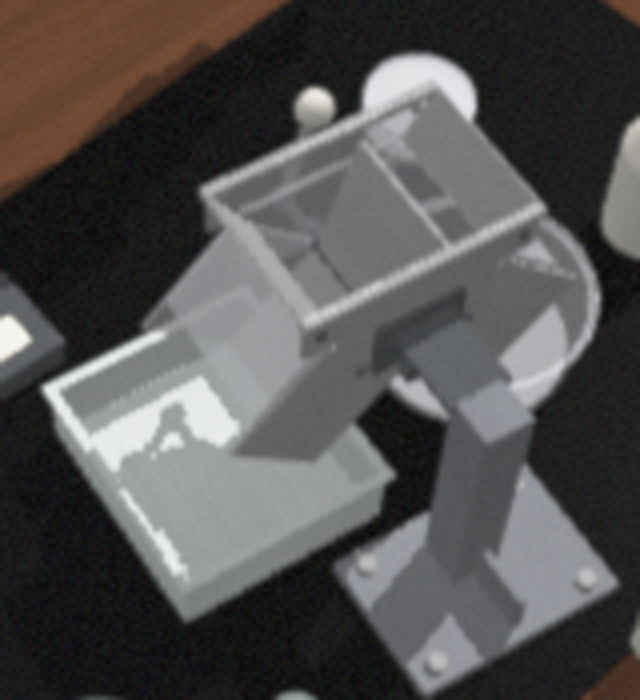

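View pics/s_scoop.png

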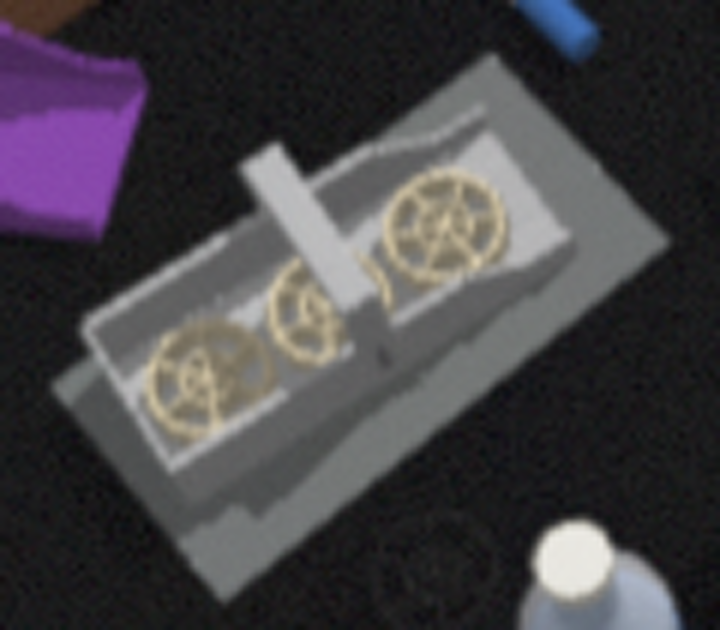

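Run:
```python
from h import *
np.set_printoptions(precision=4,suppress=True)
c=[(197,168),(488,235),(440,430),(157,360)]
W=[plane("top",u/5+215,v/5+115,.266) for u,v in c]
for w in W: print("rim top",w)
cs=[(545,210),(312,325),(203,190),(432,88)]
W2=[plane("scene",u/4+280,v/4+110,.266) for u,v in cs]
for w in W2: print("rim scene",w)
for X in (W,W2):
    print("edges",[np.linalg.norm(X[i]-X[(i+1)%4]) for i in range(4)], "center",np.mean(X,0))
for i,j in((0,1),(3,2)): print("yawy", np.degrees(np.arctan2(*(W[i]-W[j])[[1,0]])))
for i,j in((0,1),(3,2)): print("yawy2", np.degrees(np.arctan2(*(W2[i]-W2[j])[[1,0]])))
print("knob",tri((248/5+215,462/5+115),(315/4+280,108/4+110)))
print("handle",tri((417/8+365,249/8+185),(312/6+165,230/6+230)))
for u,v in((425,145),(408,352)): print("hend",plane("top",u/8+365,v/8+185,.095))
for u,v in((262,155),(355,305)): print("hend_s",plane("scene",u/6+165,v/6+230,.095))
for u,v in((152,240),):print("lip",plane("top",u/8+365,v/8+185,.006))
for u,v in((158,150),(148,325)):print("lipcorner",plane("top",u/8+365,v/8+185,.006))
for u,v in((640,180),(630,375)):print("backtop",plane("top",u/8+365,v/8+185,.048))
for u,v in((488,135),(570,237)):print("lipcorner_s",plane("scene",u/6+165,v/6+230,.006))
for u,v in((262,240),(404,248),(545,270)): print("car",plane("top",u/8+365,v/8+185,.026))
for u,v in((82,95),(650,95),(655,400),(82,400)): print("mat",plane("top",u/8+365,v/8+185,.003))
```

```text
rim top [0.6705 0.2328 0.266 ]
rim top [0.6288 0.0494 0.266 ]
rim top [0.5056 0.0783 0.266 ]
rim top [0.5486 0.2553 0.266 ]
rim scene [0.677  0.2307 0.266 ]
rim scene [0.6379 0.0544 0.266 ]
rim scene [0.5121 0.0774 0.266 ]
rim scene [0.5543 0.2528 0.266 ]
edges [np.float64(0.1880960636578283), np.float64(0.1264987213884348), np.float64(0.18220593295645723), np.float64(0.1239681076146959)] center [0.5884 0.1539 0.266 ]
edges [np.float64(0.18056333009661765), np.float64(0.12791421685351376), np.float64(0.18039973944253945), np.float64(0.12468329153553212)] center [0.5953 0.1538 0.266 ]
yawy 77.18018618073327
yawy 76.35289734121908
yawy2 77.51068040433462
yawy2 76.4813331367635
knob (array([0.4896, 0.2042, 0.2274]), np.float64(0.003841039211356459))
handle (array([ 0.4746, -0.311 ,  0.0825]), np.float64(0.005345218848068545))
hend [ 0.5179 -0.3149  0.095 ]
hend [ 0.4276 -0.3063  0.095 ]
hend_s [ 0.4367 -0.3053  0.095 ]
hend_s [ 0.5249 -0.3179  0.095 ]
lip [ 0.4822 -0.207   0.006 ]
lipcorner [ 0.5238 -0.21    0.006 ]
lipcorner [ 0.4431 -0.2049  0.006 ]
backtop [ 0.5073 -0.4209  0.048 ]
backtop [ 0.4198 -0.4147  0.048 ]
lipcorner_s [ 0.454  -0.2048  0.006 ]
lipcorner_s [ 0.5239 -0.2093  0.006 ]
car [ 0.481  -0.2544  0.026 ]
car [ 0.4777 -0.3189  0.026 ]
car [ 0.468  -0.3828  0.026 ]
mat [ 0.5495 -0.1754  0.003 ]
mat [ 0.5508 -0.4381  0.003 ]
mat [ 0.41   -0.4377  0.003 ]
mat [ 0.4087 -0.1748  0.003 ]
```

move_arm --claw '[0,0,0,0,0,0,0,0]' --dp '[[0,0,0],[0,0,0],[-0.1,0.14,0],[-0.1,0.14,0],[-0.1,0.14,0],[-0.1,0.14,0],[-0.1,0.14,0],[-0.1,0.14,0]]' --turn '[[0,0,-0.1],[0,0,-0.1],[0,0,0],[0,0,0],[0,0,0],[0,0,0],[0,0,0],[0,0,0]]' --grip_force 60

```text
clock: 0.82
position: [0.3699, 0.4248, 0.2312]
ee_rot: [0.781, 0.624, -0.0, -0.0]
ft_force: [1.0, 0.6, -0.4]
grip_width: -0.0
```

move_arm --claw '[0,0,0,0,0,0,0]' --dp '[[-0.12,0.16,0],[-0.12,0.16,0],[-0.12,0.16,0],[-0.12,0.16,0.015],[-0.12,0.16,0.015],[0,0,0],[0,0,0]]' --turn '[[0,0,0],[0,0,0],[0,0,0],[0,0,0],[0,0,0],[0,0,0],[0,0,0]]'

```text
clock: 1.4
position: [0.4999, 0.2713, 0.2249]
ee_rot: [0.783, 0.622, -0.0, 0.0]
ft_force: [-0.8, 0.8, -0.2]
grip_width: -0.001
```

Run:
```python
from h import *
o=manip.get_obs(); print(o["clock"],o["position"],o["ee_rot"],o["joint_pos"])
im=cams.camera("wrist"); cv2.imwrite("pics/w1.png",im[:,:,::-1])
for p in ([0.488,0.2042,0.236],[0.476,0.128,0.224]): print(wproj(p,o["position"],o["ee_rot"]))
```

```text
1.4 [0.49994056 0.27130024 0.22488663] [ 7.82924396e-01  6.22116666e-01 -4.09365430e-04  2.76242657e-04] [-0.71821656  0.20931642  0.16262343  1.63239464 -0.03422465  1.3034662
  0.79287351]
[179.46455436 268.14092155]
[ 86.13781866 257.45233502]
```

View pics/w1.png

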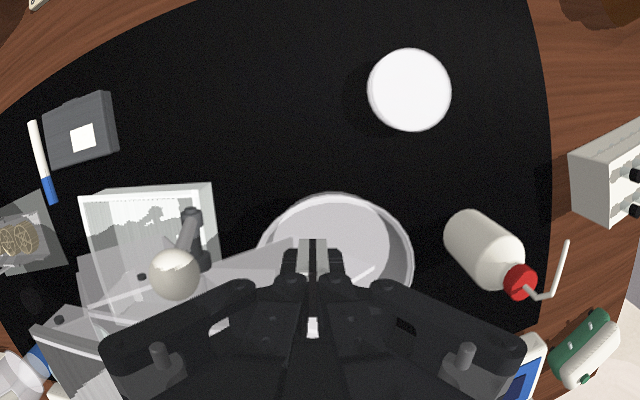

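```bash
cat >> h.py <<'E'
def wray(u,v,pos,q):
    i=cams.camera_info("wrist");T=i["tool_from_camera"]
    a=(u-i["cx"])/i["fx"];b=(v-i["cy"])/i["fy"];th=np.hypot(a,b)
    d=np.array([a/th*np.sin(th),b/th*np.sin(th),np.cos(th)])
    r=R.from_quat(q);return pos+r.apply(T[:3,3]),r.apply(T[:3,:3]@d)
def wplane(u,v,z,pos,q):
    o,d=wray(u,v,pos,q);return o+d*(z-o[2])/d[2]
E
python3 - <<'E'
from h import *
o=manip.get_obs();p,q=o["position"],o["ee_rot"]
k=wplane(174,275,.236,p,q);print(k)
print("in tool",R.from_quat(q).inv().apply(k-p))
E
```

```text
[0.49039568 0.20131527 0.236     ]
in tool [-0.07218413  0.00795186 -0.01100528]
```

move_arm --claw '[0,0,0,0,0,0,0,0]' --dp '[[-0.05,0.04,0.05],[-0.1,0,0],[-0.06,0,0],[-0.06,0,0],[-0.06,0,0],[-0.06,0,0.01],[-0.06,0,0.01],[-0.06,0,0.01]]' --turn '[[0,0,0],[0,0,0],[0,0,0],[0,0,0],[0,0,0],[0,0,0],[0,0,0],[0,0,0]]'

```text
clock: 2.12
position: [0.4836, 0.1718, 0.2092]
ee_rot: [0.781, 0.624, 0.0, 0.0]
ft_force: [0.7, 1.2, 0.1]
grip_width: 0.0
```

move_arm --claw '[0,0,0,0]' --dp '[[-0.04,0,0],[-0.03,0,0],[-0.02,0,0],[0,0,0]]' --turn '[[0,0,0],[0,0,0],[0,0,0],[0,0,0]]'

```text
clock: 2.45
position: [0.4797, 0.1544, 0.2092]
ee_rot: [0.782, 0.624, -0.0, -0.0]
ft_force: [-0.3, -0.1, -0.5]
grip_width: -0.003
```

Run:
```python
from h import *
o=manip.get_obs(); print(o["clock"],o["position"])
im=cams.camera("wrist"); cv2.imwrite("pics/w2.png",im[:,:,::-1])
im=cams.camera("scene"); cv2.imwrite("pics/s2.png",im[:,:,::-1]); crop("pics/s2.png","pics/s2c.png",280,60,440,260,4)
```

```text
2.45 [0.47965882 0.15441071 0.20920941]
```

View pics/w2.png

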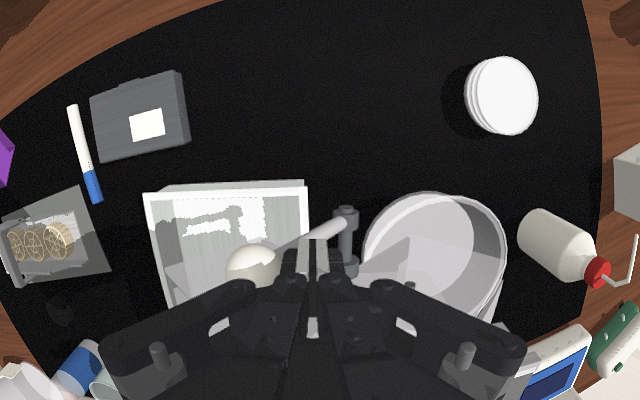

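View pics/s2c.png

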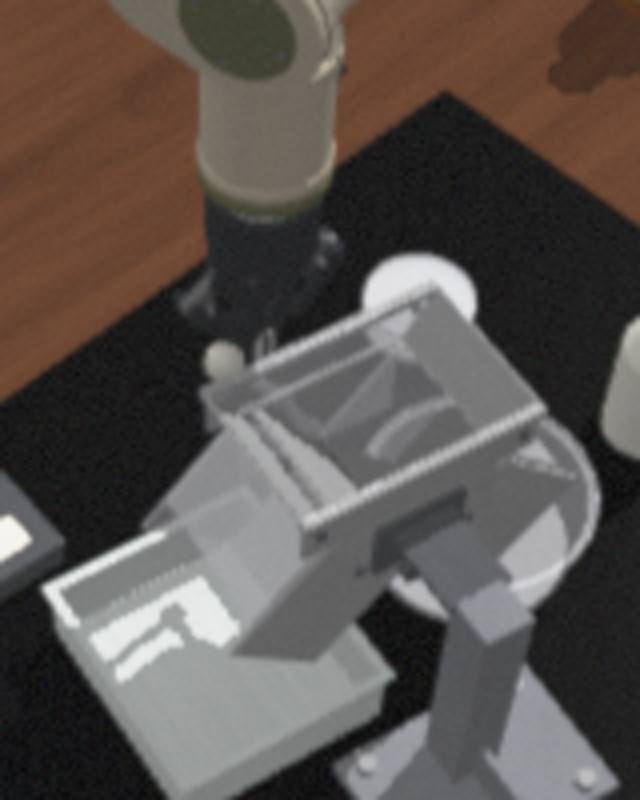

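move_arm --claw '[0,0,0]' --dp '[[-0.02,0,0.005],[-0.02,0,0],[0,0,0]]' --turn '[[0,0,0],[0,0,0],[0,0,0]]'

```text
clock: 2.8
position: [0.4793, 0.1532, 0.2092]
ee_rot: [0.78, 0.626, 0.005, -0.002]
ft_force: [9.3, 21.2, -5.5]
grip_width: -0.004
```

move_arm --claw '[0,0,0,0,0,0]' --dp '[[0.1,0,0],[0.15,0,0],[0.1,-0.05,-0.1],[0,-0.1,-0.2],[0,-0.1,-0.2],[0,0,-0.1]]' --turn '[[0,0,0],[0,0,0],[0,0,0],[0,0,0],[0,0,0],[0,0,0]]'

```text
clock: 3.3
position: [0.4457, 0.2282, 0.327]
ee_rot: [0.78, 0.626, 0.002, -0.0]
ft_force: [0.7, 1.5, -0.1]
grip_width: 0.002
```

Run:
```python
from h import *
o=manip.get_obs(); p,q=o["position"],o["ee_rot"];print(o["clock"],p,q)
im=cams.camera("wrist"); cv2.imwrite("pics/w3.png",im[:,:,::-1])
im=cams.camera("scene"); cv2.imwrite("pics/s3.png",im[:,:,::-1]); crop("pics/s3.png","pics/s3c.png",280,60,440,260,4)
print(plane("scene",335.5,150,.224), wproj((.476,.128,.224),p,q),proj("scene",(.476,.128,.224)))
```

```text
3.3 [0.44566491 0.22817203 0.32703163] [ 7.80134916e-01  6.25608739e-01  1.78543723e-03 -1.78024359e-04]
[0.478014  0.1274859 0.224    ] [211.57448899 253.95505698] [335.13918948 149.48703225]
```

View pics/w3.png

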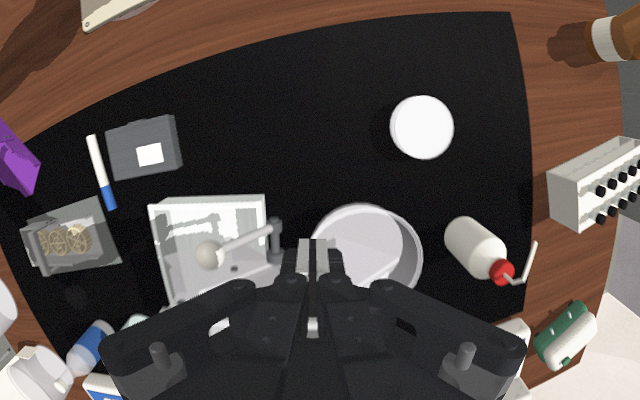

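View pics/s3c.png

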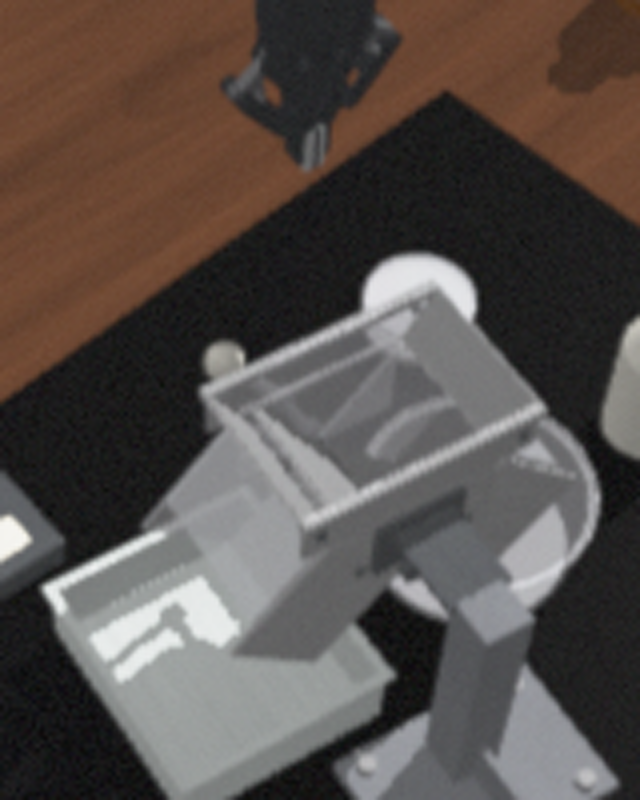

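move_arm --claw '[0,0,0,0.7,0.7,0.7,0.7,0.7]' --dp '[[0,0,0],[-0.19,0.03,0],[-0.19,0.03,0],[-0.19,0.03,0],[-0.19,0.03,0],[-0.19,0.03,0],[-0.19,0.03,0],[-0.19,0.03,0]]' --turn '[[0,0,-0.15],[0,0,0],[0,0,0],[0,0,0],[0,0,0],[0,0,0],[0,0,0],[0,0,0]]'

```text
clock: 4.07
position: [0.4609, -0.045, 0.3222]
ee_rot: [0.743, 0.669, -0.0, -0.0]
ft_force: [0.4, -0.1, -0.0]
grip_width: 0.69
```

move_arm --claw '[0.7,0.7,0.7,0.7,0.7,0.7,0.7,0.7]' --dp '[[-0.19,0.03,0.06],[-0.19,0.03,0.06],[-0.19,0.03,0.06],[-0.19,0.03,0.06],[-0.19,0.03,0.06],[-0.19,0.03,0.06],[-0.19,0.03,0.06],[0,0,0]]' --turn '[[0,0,0],[0,0,0],[0,0,0],[0,0,0],[0,0,0],[0,0,0],[0,0,0],[0,0,0]]'

```text
clock: 4.73
position: [0.4718, -0.3187, 0.2352]
ee_rot: [0.746, 0.666, -0.003, -0.001]
ft_force: [-0.6, -0.1, 0.3]
grip_width: 0.697
```

Run:
```python
from h import *
o=manip.get_obs(); p,q=o["position"],o["ee_rot"];print(o["clock"],p,q,o["joint_pos"])
im=cams.camera("wrist"); cv2.imwrite("pics/w4.png",im[:,:,::-1])
for pt in [(.475,-.311,.095),(.518,-.315,.095),(.43,-.306,.095)]: print(wproj(pt,p,q))
```

```text
4.7333 [ 0.47178809 -0.31873539  0.23520585] [ 0.74586273  0.66609043 -0.00338184 -0.00094746] [-0.12216711  0.2456917   0.75165353  1.63826435 -0.16556522  1.32878269
  2.1127955 ]
[321.10735251 192.33418271]
[321.56290786 234.86568932]
[321.34448689 144.33604864]
```

View pics/w4.png

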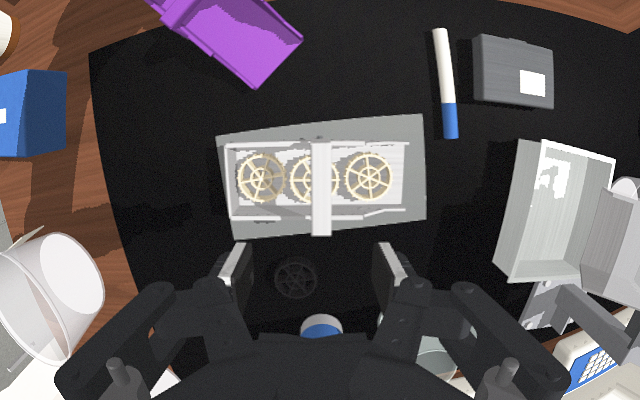

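Run:
```python
from h import *
crop("pics/w4.png","pics/w4c.png",210,110,435,245,3.5)
o=manip.get_obs(); p,q=o["position"],o["ee_rot"]
for uv in [(321.2,188.7),(321.5,235),(321,142)]:
    k=wplane(*uv,.095,p,q);print(k,"tool",R.from_quat(q).inv().apply(k-p))
```

```text
[ 0.47290917 -0.30725544  0.095     ] tool [ 8.66772153e-03 -1.13802329e-04  1.41230793e-01]
[ 0.5197371  -0.31173193  0.095     ] tool [0.00942191 0.04692091 0.14098486]
[ 0.42906091 -0.30284273  0.095     ] tool [ 0.00818121 -0.04418026  0.14146071]
```

View pics/w4c.png

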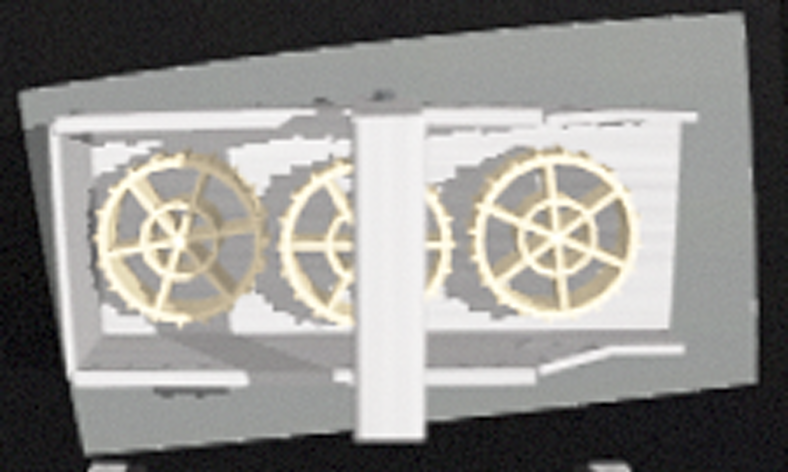

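move_arm --claw '[0.7,0.7,0.7,0.7,0.7,0.7,0.7,0.7]' --dp '[[0.044,0.005,0.1],[0,0,0.16],[0,0,0.16],[0,0,0.15],[0,0,0.12],[0,0,0.08],[0,0,0.06],[0,0,0]]' --turn '[[0,0,0],[0,0,0],[0,0,0],[0,0,0],[0,0,0],[0,0,0],[0,0,0],[0,0,0]]'

```text
clock: 5.45
position: [0.4763, -0.3016, 0.0705]
ee_rot: [0.743, 0.67, -0.001, -0.002]
ft_force: [-0.1, 1.1, 0.1]
grip_width: 0.701
```

Run:
```python
from h import *
o=manip.get_obs(); p,q=o["position"],o["ee_rot"];print(o["clock"],p,q,o["ft_force"],o["torque"])
im=cams.camera("wrist"); cv2.imwrite("pics/w5.png",im[:,:,::-1])
```

```text
5.45 [ 0.4762659  -0.30158525  0.07053782] [ 7.42807777e-01  6.69502136e-01 -7.23669166e-04 -1.72423002e-03] [-0.11461514  1.11196989  0.12244234] [-0.01171721  0.00923705 -0.01906798]
```

View pics/w5.png

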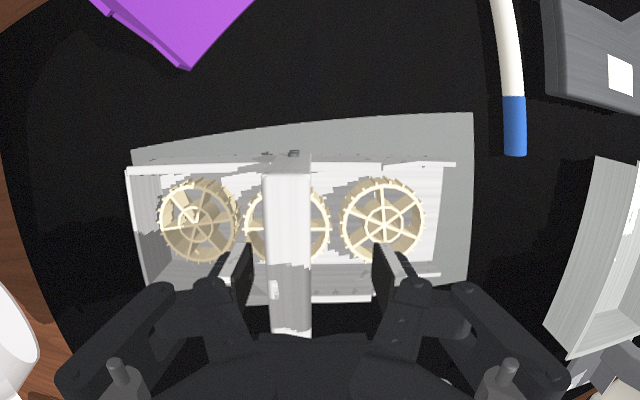

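Run:
```python
from h import *
o=manip.get_obs(); p,q=o["position"],o["ee_rot"]
for uv in [(286,173),(288,250),(291,330),(270,300),(311,300)]:
    k=wplane(*uv,.095,p,q);print(k,"tool",R.from_quat(q).inv().apply(k-p))
```

```text
[ 0.42879506 -0.30750908  0.095     ] tool [-0.0101786  -0.04740964 -0.02273702]
[ 0.46182069 -0.31091492  0.095     ] tool [-0.01013472 -0.01420893 -0.02279274]
[ 0.505763   -0.31555139  0.095     ] tool [-0.01018057  0.02997722 -0.02286696]
[ 0.48680459 -0.32280307  0.095     ] tool [-0.01936275  0.01187487 -0.02284199]
[ 0.48842079 -0.30386162  0.095     ] tool [-0.00035589  0.01151436 -0.02283015]
```

move_arm --claw '[0.7,0.7,0.7]' --dp '[[-0.047,-0.006,0.005],[0,0,0],[0,0,0]]' --turn '[[0,0,0],[0,0,0],[0,0,0]]'

```text
clock: 5.75
position: [0.4753, -0.3136, 0.0729]
ee_rot: [0.744, 0.669, 0.0, 0.001]
ft_force: [0.5, 0.4, 0.5]
grip_width: 0.698
```

Run:
```python
from h import *
o=manip.get_obs(); p,q=o["position"],o["ee_rot"];print(o["clock"],p,q,o["ft_force"],o["torque"])
im=cams.camera("wrist"); cv2.imwrite("pics/w6.png",im[:,:,::-1])
```

```text
5.75 [ 0.4752609  -0.31358597  0.07293072] [7.43642092e-01 6.68577285e-01 2.88221714e-04 8.77494617e-04] [0.49458233 0.42659999 0.51608021] [-0.00797102  0.00646699 -0.04301291]
```

View pics/w6.png

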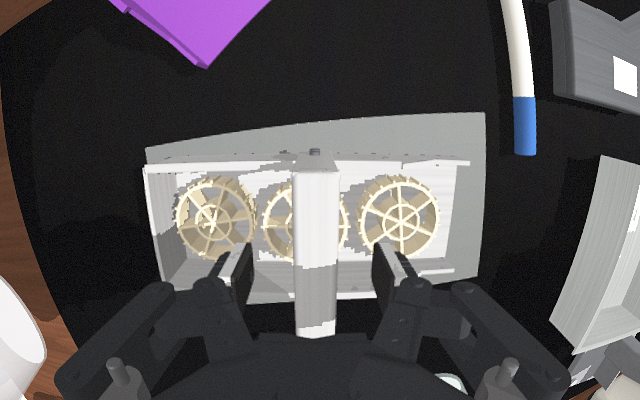

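move_arm --claw '[0.7,0.2,0,0,0,0,0]' --dp '[[0.005,0,0.015],[0,0,0],[0,0,0],[0,0,0],[0,0,0],[0,0,0],[0,0,0]]' --turn '[[0,0,0],[0,0,0],[0,0,0],[0,0,0],[0,0,0],[0,0,0],[0,0,0]]' --grip_force 90

```text
clock: 6.38
position: [0.4754, -0.3115, 0.0692]
ee_rot: [0.743, 0.669, 0.0, 0.0]
ft_force: [-0.7, -0.2, 4.0]
grip_width: 0.211
```

move_arm --claw '[0,0,0,0,0,0,0,0]' --dp '[[0,0,-0.02],[0,0,-0.04],[0,0,-0.06],[0,0,-0.06],[0,0,-0.04],[0,0,-0.02],[0,0,0],[0,0,0]]' --turn '[[0,0,0],[0,0,0],[0,0,0],[0,0,0],[0,0,0],[0,0,0],[0,0,0],[0,0,0]]'

```text
clock: 7.05
position: [0.4752, -0.3112, 0.1169]
ee_rot: [0.743, 0.669, 0.0, 0.0]
ft_force: [-0.1, -0.6, -3.8]
grip_width: 0.216
```

Run:
```python
from h import *
o=manip.get_obs(); p,q=o["position"],o["ee_rot"];print(o["clock"],p,q,o["ft_force"],o["torque"])
im=cams.camera("wrist"); cv2.imwrite("pics/w7.png",im[:,:,::-1])
im=cams.camera("scene"); cv2.imwrite("pics/s7.png",im[:,:,::-1]);crop("pics/s7.png","pics/s7c.png",140,150,340,320,4)
```

```text
7.05 [ 0.47523254 -0.31124555  0.11691954] [7.43143754e-01 6.69131759e-01 2.13946769e-04 6.91514004e-05] [-0.12908746 -0.60133733 -3.82246632] [ 0.01321975  0.04900211 -0.0234549 ]
```

View pics/w7.png

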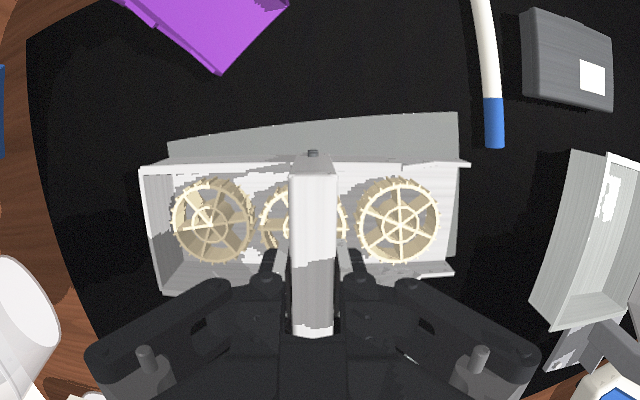

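View pics/s7c.png

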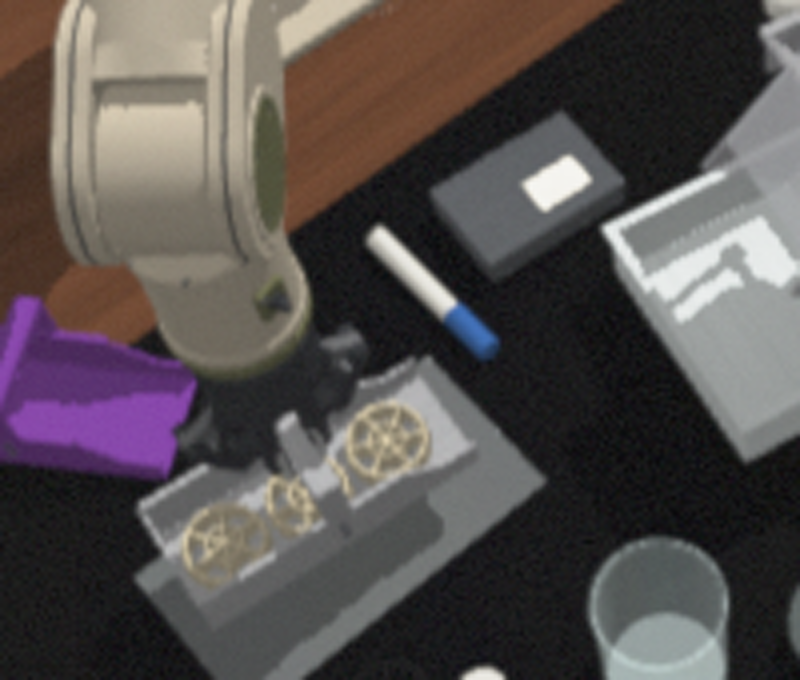

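move_arm --claw '[0,0,0,0,0,0,0,0]' --dp '[[0,0,-0.03],[0,0,-0.06],[0,0,-0.09],[0,0,-0.12],[0,0,-0.12],[0,0,-0.12],[0,0,-0.12],[0,0,-0.12]]' --turn '[[0,0,0],[0,0,0],[0,0,0],[0,0,0],[0,0,0],[0,0,0],[0,0,0],[0,0,0]]'

```text
clock: 7.82
position: [0.4748, -0.3116, 0.275]
ee_rot: [0.743, 0.669, 0.0, 0.0]
ft_force: [1.4, -0.3, -3.5]
grip_width: 0.212
```

move_arm --claw '[0,0,0,0,0,0,0,0]' --dp '[[0,0,-0.12],[0,0,-0.12],[0,0,-0.1],[0,0,-0.08],[0,0,-0.05],[0,0,-0.03],[0,0,-0.01],[0,0,0]]' --turn '[[0,0,0],[0,0,0],[0,0,0],[0,0,0],[0,0,0],[0,0,0],[0,0,0],[0,0,0]]'

```text
clock: 8.48
position: [0.475, -0.3114, 0.3746]
ee_rot: [0.743, 0.669, -0.0, -0.0]
ft_force: [0.5, 0.5, -4.0]
grip_width: 0.213
```

Run:
```python
from h import *
o=manip.get_obs(); p,q=o["position"],o["ee_rot"];print(o["clock"],p,q,o["ft_force"],o["joint_pos"])
d=np.array([.559,.012,p[2]])-p
for ps in (77.,np.degrees(2*np.arctan2(q[1],q[0]))):
    c,s=np.cos(np.radians(ps)),np.sin(np.radians(ps)); print(ps,d@[c,s,0],d@[s,-c,0])
im=cams.camera("wrist"); cv2.imwrite("pics/w8.png",im[:,:,::-1])
```

```text
8.4833 [ 0.47501955 -0.31140439  0.37464344] [ 7.43284258e-01  6.68975692e-01 -7.15013385e-05 -1.74591930e-04] [ 0.52410582  0.54155402 -4.03452953] [-0.13760375  0.19433699  0.76642111  1.39645756 -0.13435381  1.60435494
  2.08050125]
77.0 0.3340070486537227 0.009077874886204155
83.97611657281665 0.330431791004252 0.04957769515157196
```

View pics/w8.png

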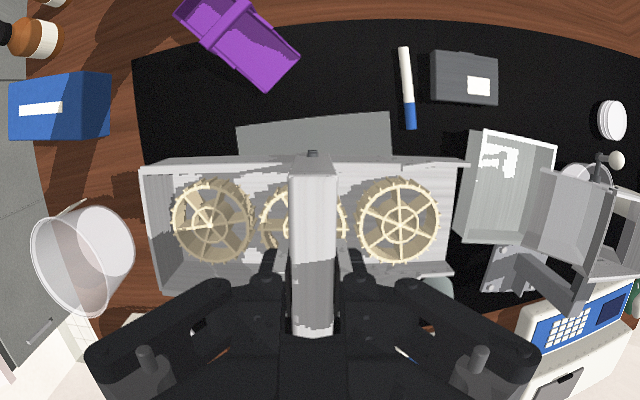

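move_arm --claw '[0,0,0,0,0,0,0,0]' --dp '[[0,0,0],[0,0,0],[0,0,0],[0,0,0],[0,0,0],[0.02,0,0],[0.04,0.003,0],[0.06,0.003,0]]' --turn '[[0,0,0.02],[0,0,0.04],[0,0,0.04],[0,0,0.035],[0,0,0.02],[0,0,0],[0,0,0],[0,0,0]]'

```text
clock: 9.2
position: [0.4814, -0.2883, 0.3746]
ee_rot: [0.783, 0.622, -0.0, -0.0]
ft_force: [-0.4, -0.4, -5.2]
grip_width: 0.218
```

move_arm --claw '[0,0,0,0,0,0,0,0]' --dp '[[0.08,0.003,0],[0.08,0.003,0],[0.08,0.003,0],[0.08,0.003,0],[0.08,0.003,0],[0.08,0.003,0],[0.08,0.003,0],[0.08,0.003,0]]' --turn '[[0,0,0],[0,0,0],[0,0,0],[0,0,0],[0,0,0],[0,0,0],[0,0,0],[0,0,0]]'

```text
clock: 9.87
position: [0.5153, -0.163, 0.3747]
ee_rot: [0.782, 0.623, 0.0, -0.0]
ft_force: [1.0, 0.2, -3.7]
grip_width: 0.219
```

move_arm --claw '[0,0,0,0,0,0,0,0]' --dp '[[0.08,0.003,0],[0.08,0.003,0],[0.07,0.003,0],[0.06,0.003,0],[0.05,0,0],[0.04,0,0],[0.03,0,0],[0.02,0,0]]' --turn '[[0,0,0],[0,0,0],[0,0,0],[0,0,0],[0,0,0],[0,0,0],[0,0,0],[0,0,0]]'

```text
clock: 10.53
position: [0.5369, -0.0808, 0.3748]
ee_rot: [0.782, 0.623, 0.0, -0.0]
ft_force: [-0.5, 0.6, -4.4]
grip_width: 0.214
```

Run:
```python
from h import *
o=manip.get_obs(); p,q=o["position"],o["ee_rot"];print(o["clock"],p,q,o["ft_force"],o["joint_pos"])
d=np.array([.559,.012,p[2]])-p
for ps in (np.degrees(2*np.arctan2(q[1],q[0])),):
    c,s=np.cos(np.radians(ps)),np.sin(np.radians(ps)); print(ps,d@[c,s,0],d@[s,-c,0])
im=cams.camera("wrist"); cv2.imwrite("pics/w9.png",im[:,:,::-1])
```

```text
10.5333 [ 0.53690561 -0.0807758   0.37478248] [ 7.82424879e-01  6.22744976e-01  2.75563146e-06 -5.40548143e-05] [-0.45333847  0.57151738 -4.36576971] [-0.47002372  0.1098272   0.59721347  1.45459831 -0.06177459  1.59608742
  1.4673154 ]
77.03373097471659 0.09536771543459348 0.0007142447031603653
```

View pics/w9.png

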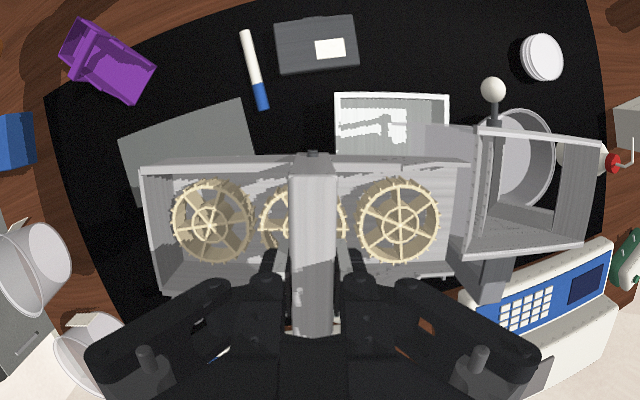

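Run:
```python
from h import *
crop("pics/w9.png","pics/w9c.png",420,90,640,290,3.5)
o=manip.get_obs(); p,q=o["position"],o["ee_rot"]
K=[wplane(*uv,.266,p,q) for uv in [(478,128),(465,256),(583,241),(602,143)]]
for k in K: print(k,"tool",R.from_quat(q).inv().apply(k-p))
print(np.mean(K,0))
for uv in [(468,163),(452,276)]:
    k=wplane(*uv,.308,p,q);print(k,"lip tool",R.from_quat(q).inv().apply(k-p))
```

```text
[0.50660036 0.07772823 0.266     ] tool [ 0.14713278 -0.06501697  0.1087881 ]
[0.62837929 0.05383492 0.266     ] tool [0.15110057 0.05902034 0.10876932]
[0.66394266 0.23231409 0.266     ] tool [0.33301167 0.05373665 0.10881247]
[0.54644518 0.26139153 0.266     ] tool [ 0.33505473 -0.06728806  0.10883217]
[0.58634187 0.15631719 0.266     ]
[0.52470846 0.04164676 0.308     ] lip tool [ 0.11602907 -0.03929958  0.06677677]
[0.61737538 0.02149301 0.308     ] lip tool [0.11712608 0.05552724 0.06676197]
```

View pics/w9c.png

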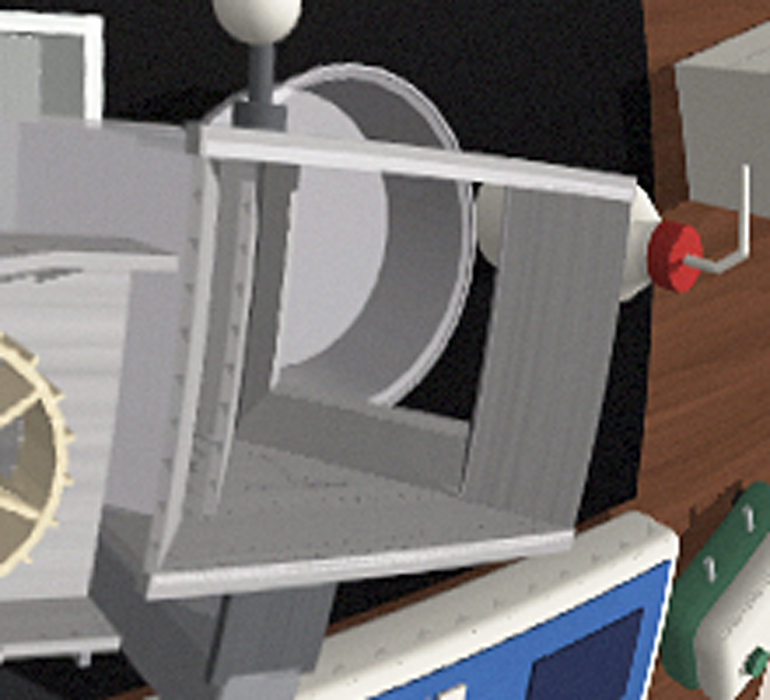

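move_arm --claw '[0,0,0,0,0,0,0,0]' --dp '[[0.02,-0.004,0],[0.04,-0.004,0],[0.06,-0.004,0],[0.07,-0.004,0],[0.07,-0.004,0],[0.06,0,0],[0.05,0,0],[0.04,0,0]]' --turn '[[0,0,0],[0,0,0],[0,0,0],[0,0,0],[0,0,0],[0,0,0],[0,0,0],[0,0,0]]'

```text
clock: 11.25
position: [0.5516, 0.001, 0.3747]
ee_rot: [0.782, 0.623, -0.0, -0.0]
ft_force: [0.3, -0.4, -3.6]
grip_width: 0.214
```

move_arm --claw '[0,0,0,0,0,0,0,0]' --dp '[[0.03,0,0],[0.02,0,0.01],[0.015,0,0.02],[0,0,0.03],[0,0,0.03],[0,0,0.02],[0,0,0.01],[0,0,0]]' --turn '[[0,0,0],[0,0,0],[0,0,0],[0,0,0],[0,0,0],[0,0,0],[0,0,0],[0,0,0]]'

```text
clock: 11.92
position: [0.554, 0.0117, 0.3502]
ee_rot: [0.783, 0.622, -0.0, -0.0]
ft_force: [-0.2, 0.0, -3.8]
grip_width: 0.22
```

Run:
```python
from h import *
o=manip.get_obs(); p,q=o["position"],o["ee_rot"];print(o["clock"],p,q,o["ft_force"],o["joint_pos"])
im=cams.camera("wrist"); cv2.imwrite("pics/w10.png",im[:,:,::-1])
im=cams.camera("scene"); cv2.imwrite("pics/s10.png",im[:,:,::-1]);crop("pics/s10.png","pics/s10c.png",240,60,440,240,4)
```

```text
11.9167 [0.55396593 0.0117252  0.35019825] [ 7.82719349e-01  6.22374659e-01 -3.69144881e-04 -2.60338049e-04] [-0.21347521  0.03617877 -3.83483796] [-0.56740783  0.13805296  0.5277104   1.47351552 -0.0693557   1.54956928
  1.3012366 ]
```

View pics/w10.png

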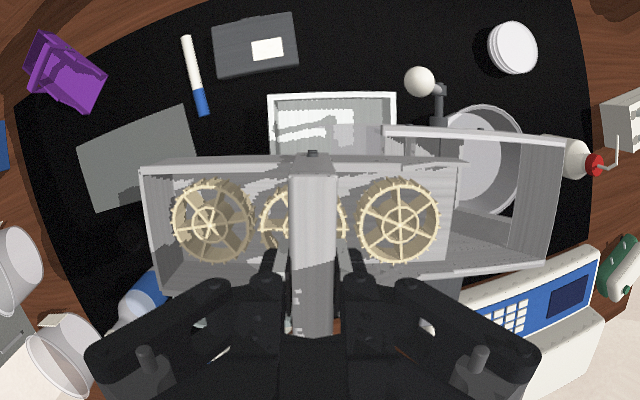

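View pics/s10c.png

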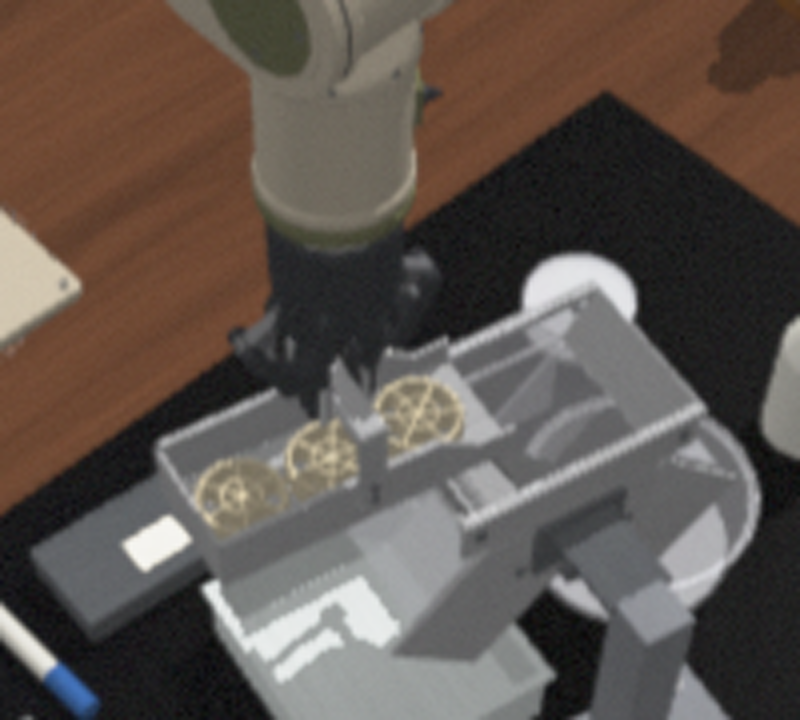

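Run:
```python
from h import *
crop("pics/w10.png","pics/w10c.png",360,110,580,300,3.5)
o=manip.get_obs(); p,q=o["position"],o["ee_rot"]
f=lambda uv,z:print(uv,R.from_quat(q).inv().apply(wplane(*uv,z,p,q)-p))
for uv in [(384,128),(565,143),(458,136),(458,278),(545,263)]: f(uv,.266)
for uv in [(458,167),(447,262)]: f(uv,.287)
```

```text
(384, 128) [ 0.05322736 -0.06082207  0.08495292]
(565, 143) [ 0.23892767 -0.06155906  0.08498668]
(458, 136) [ 0.11482261 -0.05781863  0.08496451]
(458, 278) [0.13425649 0.06924929 0.08498347]
(545, 263) [0.24355513 0.06304704 0.08500264]
(458, 167) [ 0.10621672 -0.03644426  0.06396553]
(447, 262) [0.10821474 0.04028594 0.06397521]
```

View pics/w10c.png

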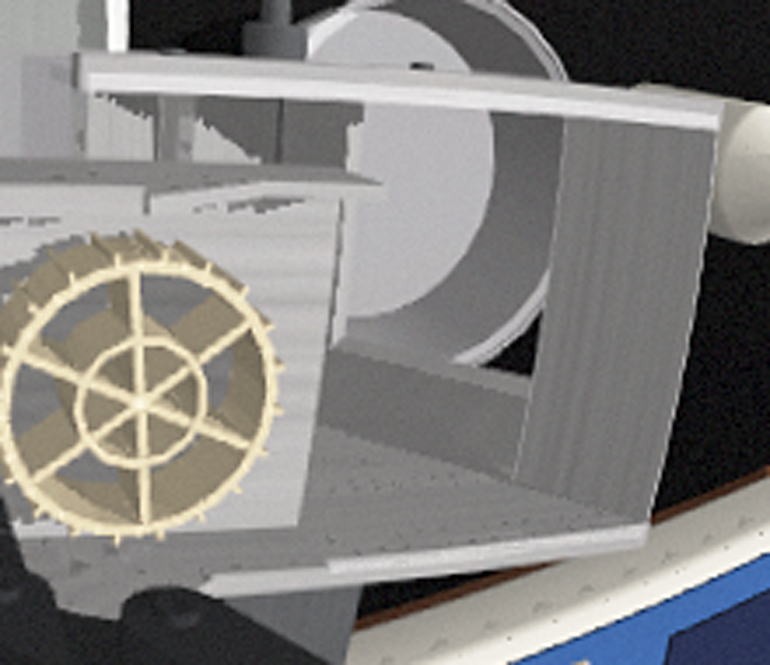

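move_arm --claw '[0,0,0,0,0,0]' --dp '[[0.013,0,-0.02],[0.026,0,-0.04],[0.026,0,-0.04],[0.013,0,-0.02],[0,0,0],[0,0,0]]' --turn '[[0,-0.05,0],[0,-0.1,0],[0,-0.1,0],[0,-0.05,0],[0,0,0],[0,0,0]]'

```text
clock: 12.52
position: [0.5585, 0.0298, 0.3732]
ee_rot: [0.777, 0.619, -0.091, 0.073]
ft_force: [0.0, -1.1, -4.5]
grip_width: 0.214
```

Run:
```python
from h import *
o=manip.get_obs(); p,q=o["position"],o["ee_rot"];print(o["clock"],p,q,o["ft_force"],o["joint_pos"])
r=R.from_quat(q); print("lip",p+r.apply([.105,0,.066]),"tilt",np.degrees(np.arcsin(-r.apply([1,0,0])[2])))
im=cams.camera("wrist"); cv2.imwrite("pics/w11.png",im[:,:,::-1])
```

```text
12.5167 [0.55845055 0.02980909 0.37320289] [ 0.77680005  0.61879727 -0.09144511  0.07286574] [ 0.03489903 -1.11299799 -4.52380762] [-0.66448617  0.21868026  0.49574258  1.36067193  0.11292926  1.67920956
  1.17842321]
lip [0.57785858 0.11441215 0.28462157] tilt 13.429419711318268
```

View pics/w11.png

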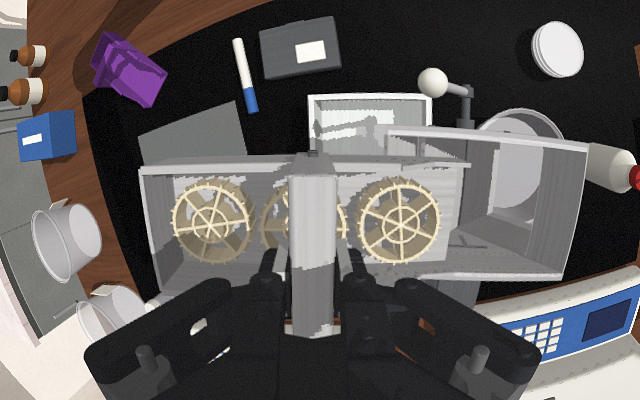

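move_arm --claw '[0,0,0,0,0,0,0,0]' --dp '[[0.013,0,-0.02],[0.013,0,-0.02],[0.013,0,-0.02],[0.013,0,-0.02],[0.013,0,-0.02],[0.013,0,-0.02],[0,0,0],[0,0,0]]' --turn '[[0,-0.05,0],[0,-0.05,0],[0,-0.05,0],[0,-0.05,0],[0,-0.05,0],[0,-0.05,0],[0,0,0],[0,0,0]]'

```text
clock: 13.23
position: [0.5634, 0.0518, 0.3903]
ee_rot: [0.76, 0.606, -0.183, 0.145]
ft_force: [0.3, -0.2, -4.1]
grip_width: 0.218
```

Run:
```python
from h import *
o=manip.get_obs(); p,q=o["position"],o["ee_rot"];print(o["clock"],p,q,o["ft_force"],o["joint_pos"])
r=R.from_quat(q); print("lip",p+r.apply([.105,0,.066]),"tilt",np.degrees(np.arcsin(-r.apply([1,0,0])[2])))
im=cams.camera("wrist"); cv2.imwrite("pics/w12.png",im[:,:,::-1])
```

```text
13.2333 [0.56343146 0.05183915 0.3902944 ] [ 0.7604728   0.60588144 -0.18297568  0.14528833] [ 0.28625998 -0.21755671 -4.05214027] [-0.75039942  0.33516942  0.48361497  1.25024439  0.26514999  1.81796846
  1.10942514]
lip [0.57756335 0.11379718 0.28379326] tilt 27.023188038195453
```

View pics/w12.png

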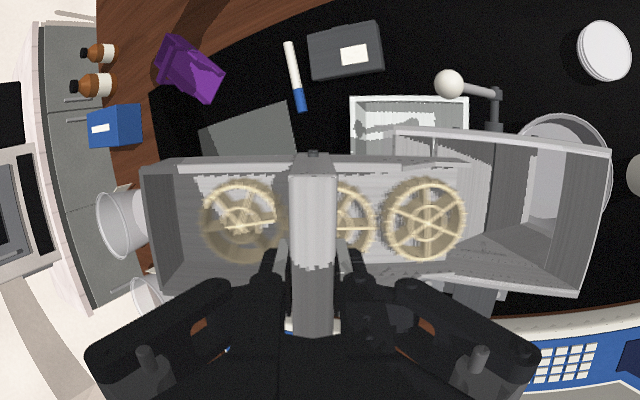

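Carriers are sliding at 27° tilt (front one at (425,220), moving towards the lip). Hold and let them go.

move_arm --claw '[0,0,0,0,0,0]' --dp '[[0,0,0],[0,0,0],[0,0,0],[0,0,0],[0,0,0],[0,0,0]]' --turn '[[0,0,0],[0,0,0],[0,0,0],[0,0,0],[0,0,0],[0,0,0]]'

```text
clock: 13.78
position: [0.5633, 0.051, 0.391]
ee_rot: [0.761, 0.605, -0.183, 0.145]
ft_force: [0.4, -0.6, -3.9]
grip_width: 0.215
```

Run:
```python
from h import *
o=manip.get_obs(); p,q=o["position"],o["ee_rot"];print(o["clock"],p,q,o["ft_force"])
im=cams.camera("wrist"); cv2.imwrite("pics/w13.png",im[:,:,::-1])
```

```text
13.7833 [0.56327455 0.05104379 0.39103733] [ 0.76100346  0.60534276 -0.18252627  0.14532044] [ 0.43482096 -0.55699115 -3.90515014]
```

View pics/w13.png

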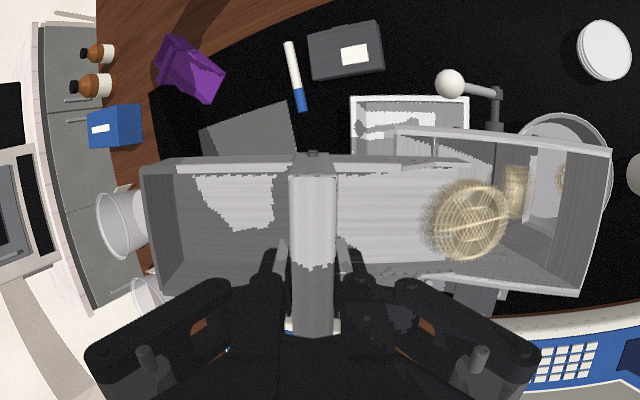

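move_arm --claw '[0,0,0,0,0,0,0,0]' --dp '[[0,0,0],[0,0,0],[0,0,0],[0,0,0],[0,0,0],[0,0,0],[0,0,0],[0,0,0]]' --turn '[[0,0,0],[0,0,0],[0,0,0],[0,0,0],[0,0,0],[0,0,0],[0,0,0],[0,0,0]]'

```text
clock: 14.5
position: [0.5633, 0.0512, 0.3909]
ee_rot: [0.761, 0.605, -0.183, 0.145]
ft_force: [-0.4, -0.1, -2.7]
grip_width: 0.215
```

Run:
```python
from h import *
im=cams.camera("wrist"); cv2.imwrite("pics/w14.png",im[:,:,::-1])
im=cams.camera("scene"); cv2.imwrite("pics/s14.png",im[:,:,::-1]);crop("pics/s14.png","pics/s14c.png",280,80,440,260,4)
im=cams.camera("top"); cv2.imwrite("pics/t14.png",im[:,:,::-1]);crop("pics/t14.png","pics/t14c.png",215,115,355,245,5)
```

```text
(no output)
```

View pics/w14.png

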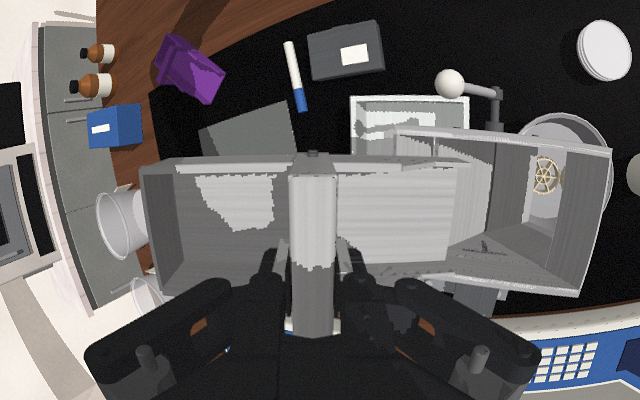

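View pics/s14c.png

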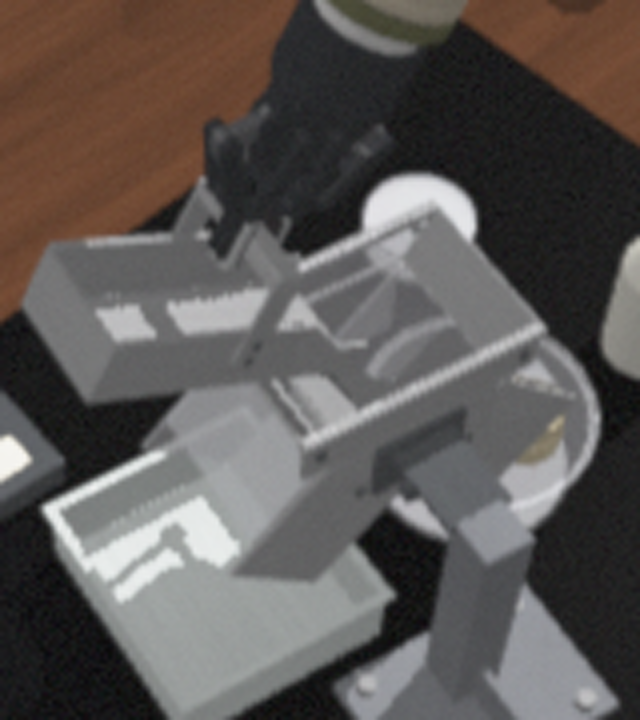

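View pics/t14c.png

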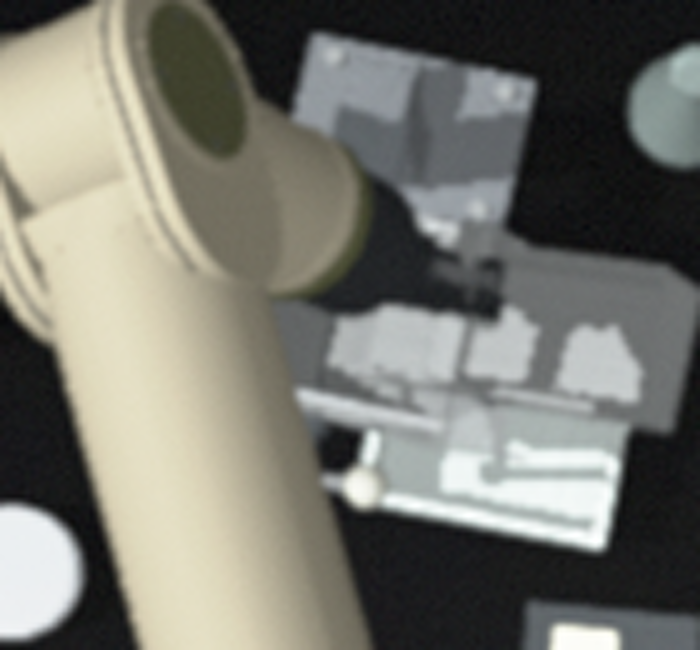

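move_arm --claw '[0,0,0,0,0,0,0,0]' --dp '[[-0.023,0,0.042],[-0.023,0,0.042],[-0.023,0,0.042],[-0.023,0,0.042],[-0.023,0,0.042],[-0.023,0,0.042],[0,0,-0.07],[0,0,-0.07]]' --turn '[[0,0.1,0],[0,0.1,0],[0,0.1,0],[0,0.1,0],[0,0.1,0],[0,0.1,0],[0,0,0],[0,0,0]]'

```text
clock: 15.32
position: [0.5533, 0.0098, 0.378]
ee_rot: [0.784, 0.621, -0.001, -0.001]
ft_force: [-0.1, 0.1, -2.0]
grip_width: 0.215
```

move_arm --claw '[0,0,0,0,0,0,0,0]' --dp '[[-0.05,0,0],[-0.1,0,0],[-0.12,0,0],[-0.12,0,0],[-0.12,0,0],[-0.12,0,0],[-0.12,0,0],[-0.12,0,0]]' --turn '[[0,0,0],[0,0,0],[0,0,0],[0,0,0],[0,0,0],[0,0,0],[0,0,0],[0,0,0]]'

```text
clock: 15.98
position: [0.5143, -0.159, 0.3776]
ee_rot: [0.783, 0.623, -0.0, -0.0]
ft_force: [0.4, 0.0, -2.6]
grip_width: 0.212
```

Run:
```python
from h import *
o=manip.get_obs(); p,q=o["position"],o["ee_rot"];print(o["clock"],p,q,o["ft_force"],R.from_quat(q).as_matrix())
d=np.array([.4754,-.3115,p[2]])-p
c,s=np.cos(np.radians(84)),np.sin(np.radians(84)); print(d@[c,s,0],d@[s,-c,0])
im=cams.camera("wrist"); cv2.imwrite("pics/w15.png",im[:,:,::-1])
im=cams.camera("scene"); cv2.imwrite("pics/s15.png",im[:,:,::-1]);crop("pics/s15.png","pics/s15c.png",280,80,440,260,4)
```

```text
15.9833 [ 0.51431765 -0.15898881  0.37758705] [ 7.82556718e-01  6.22579186e-01 -3.67722236e-04 -7.22771387e-05] [ 0.4431581   0.01506564 -2.6224967 ] [[ 2.24790044e-01  9.74406996e-01 -6.65523496e-04]
 [ 9.74407102e-01 -2.24790304e-01 -3.44750500e-04]
 [-4.85530528e-04 -5.70994342e-04 -9.99999719e-01]]
-0.15574372283808757 -0.02276269749000341
```

View pics/w15.png

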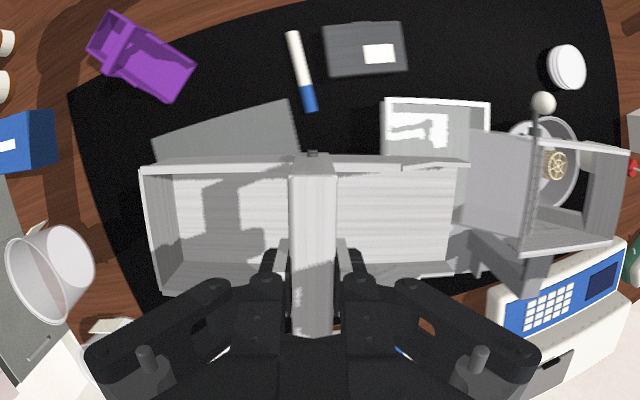

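View pics/s15c.png

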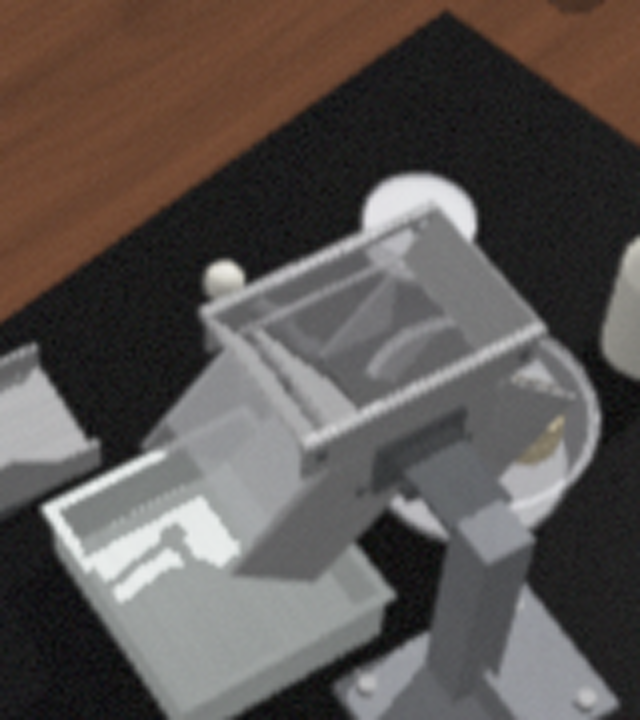

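move_arm --claw '[0,0,0,0,0,0,0,0]' --dp '[[0,0,0],[0,0,0],[-0.12,-0.02,0],[-0.14,-0.02,0],[-0.14,-0.02,0],[-0.14,-0.02,0],[-0.14,-0.02,0],[-0.1,-0.015,0]]' --turn '[[0,0,-0.08],[0,0,-0.075],[0,0,0],[0,0,0],[0,0,0],[0,0,0],[0,0,0],[0,0,0]]'

```text
clock: 16.75
position: [0.4745, -0.3125, 0.3777]
ee_rot: [0.744, 0.668, -0.001, 0.0]
ft_force: [-0.3, 0.9, -2.9]
grip_width: 0.218
```

move_arm --claw '[0,0,0,0,0,0,0,0]' --dp '[[0,0,0.1],[0,0,0.17],[0,0,0.18],[0,0,0.18],[0,0,0.18],[0,0,0.18],[0,0,0.15],[0,0,0.1]]' --turn '[[0,0,0],[0,0,0],[0,0,0],[0,0,0],[0,0,0],[0,0,0],[0,0,0],[0,0,0]]'

```text
clock: 17.42
position: [0.4743, -0.3088, 0.1265]
ee_rot: [0.743, 0.669, -0.001, -0.002]
ft_force: [-0.2, 0.3, -3.1]
grip_width: 0.216
```

move_arm --claw '[0,0]' --dp '[[0,0,0],[0,0,0]]' --turn '[[0,0,0],[0,0,0]]'

```text
clock: 17.58
position: [0.4753, -0.3097, 0.1297]
ee_rot: [0.743, 0.669, -0.001, -0.001]
ft_force: [0.7, 0.1, -2.6]
grip_width: 0.215
```

Run:
```python
from h import *
o=manip.get_obs(); p,q=o["position"],o["ee_rot"];print(o["clock"],p,q,o["ft_force"])
r=R.from_quat(q);print(r.inv().apply(np.array([.4754,-.3115,.0692])-p), np.degrees(2*np.arctan2(q[1],q[0])),r.as_matrix()[2])
```

```text
17.5833 [ 0.47534051 -0.30971547  0.12969203] [ 7.43108525e-01  6.69170007e-01 -7.24597153e-04 -8.35353240e-04] [ 0.6985164   0.06283209 -2.64491155]
[-0.00177105  0.00037927  0.06049127] 84.00613868159527 [ 4.10780241e-05 -2.21127359e-03 -9.99997554e-01]
```

move_arm --claw '[0,0,0,0,0,0,0]' --dp '[[-0.008,0,0.1],[0,0,0.08],[0,0,0.05],[0,0,0.03],[0,0,0.02],[0,0,0.01],[0,0,0]]' --turn '[[0,0,0],[0,0,0],[0,0,0],[0,0,0],[0,0,0],[0,0,0],[0,0,0]]'

```text
clock: 18.17
position: [0.4762, -0.3117, 0.0727]
ee_rot: [0.743, 0.669, 0.0, 0.0]
ft_force: [0.1, 0.3, -3.6]
grip_width: 0.216
```

move_arm --claw '[0,0,0,0]' --dp '[[0,0,0.008],[0,0,0.008],[0,0,0],[0,0,0]]' --turn '[[0,0,0],[0,0,0],[0,0,0],[0,0,0]]'

```text
clock: 18.5
position: [0.476, -0.3116, 0.0692]
ee_rot: [0.743, 0.669, 0.0, 0.0]
ft_force: [0.4, -0.1, -2.3]
grip_width: 0.219
```

move_arm --claw '[0,0,0]' --dp '[[0,0,0.006],[0,0,0],[0,0,0]]' --turn '[[0,0,0],[0,0,0],[0,0,0]]'

```text
clock: 18.75
position: [0.476, -0.3116, 0.0691]
ee_rot: [0.743, 0.669, 0.001, -0.0]
ft_force: [-5.2, 5.5, 11.9]
grip_width: 0.213
```

Contact with the mat (12 N). Release and rise.

move_arm --claw '[0,0.4,0.7,0.7,0.7,0.7]' --dp '[[0,0,-0.004],[0,0,0],[0,0,0],[0,0,0],[0,0,0],[0,0,0]]' --turn '[[0,0,0],[0,0,0],[0,0,0],[0,0,0],[0,0,0],[0,0,0]]'

```text
clock: 19.25
position: [0.4759, -0.3116, 0.0686]
ee_rot: [0.743, 0.669, 0.0, 0.0]
ft_force: [-0.7, -0.2, 0.5]
grip_width: 0.701
```

Run:
```python
from h import *
o=manip.get_obs();print(o["clock"],o["position"],o["grip_width"],o["ft_force"])
im=cams.camera("wrist"); cv2.imwrite("pics/w16.png",im[:,:,::-1])
```

```text
19.25 [ 0.47588462 -0.31158819  0.06859926] 0.7007889849720413 [-0.68657167 -0.21687228  0.54295844]
```

View pics/w16.png

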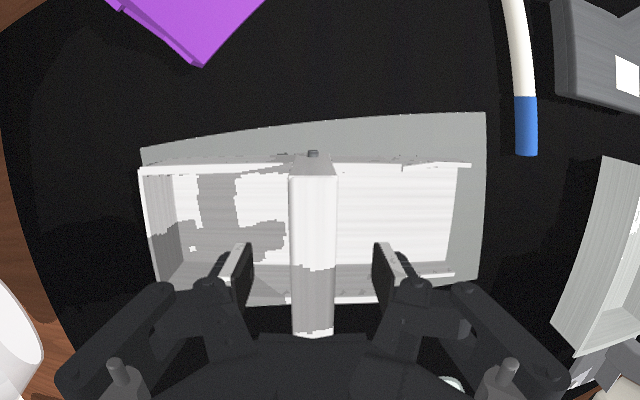

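move_arm --claw '[0.7,0.7,0.7,0.7,0.7,0.7,0.7,0.7]' --dp '[[0,0,-0.08],[0,0,-0.15],[0,0,-0.19],[0,0,-0.19],[0,0,-0.19],[0,0,-0.19],[0,0,-0.19],[0,0,-0.15]]' --turn '[[0,0,0],[0,0,0],[0,0,0],[0,0,0],[0,0,0],[0,0,0],[0,0,0],[0,0,0]]'

```text
clock: 19.97
position: [0.4758, -0.3119, 0.3378]
ee_rot: [0.743, 0.669, 0.001, 0.001]
ft_force: [0.4, -1.6, -0.8]
grip_width: 0.703
```

Run:
```python
from h import *
o=manip.get_obs();print(o["clock"],o["position"])
for n in("scene","top"):
    im=cams.camera(n); cv2.imwrite(f"pics/{n}17.png",im[:,:,::-1])
crop("pics/scene17.png","pics/s17c.png",165,80,440,335,2.9)
crop("pics/top17.png","pics/t17c.png",205,110,460,300,3.1)
a=cv2.imread("pics/top0.png").astype(int);b=cv2.imread("pics/top17.png").astype(int)
```

```text
19.9667 [ 0.47576309 -0.31187188  0.33782858]
```

View pics/s17c.png

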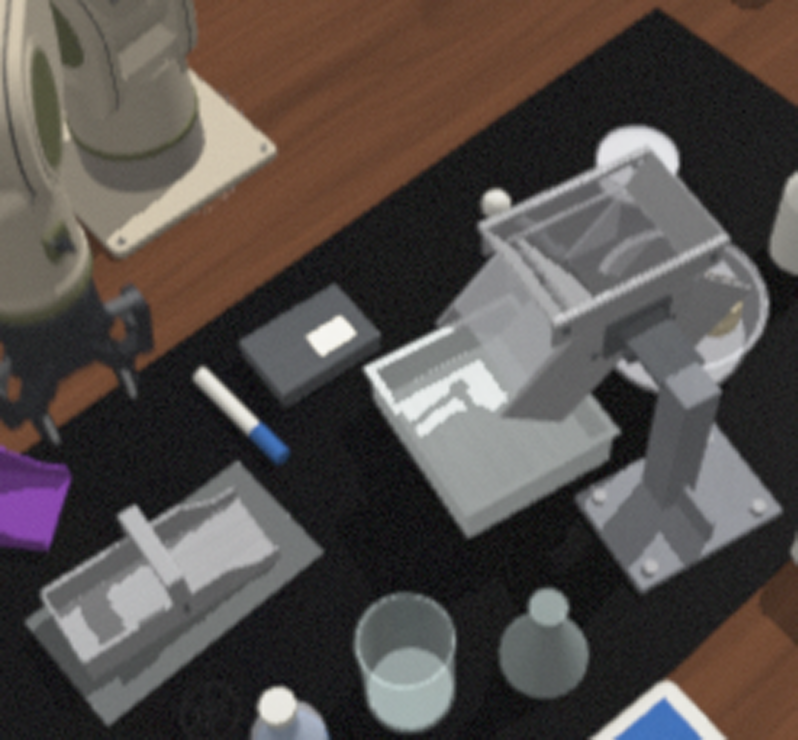

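View pics/t17c.png

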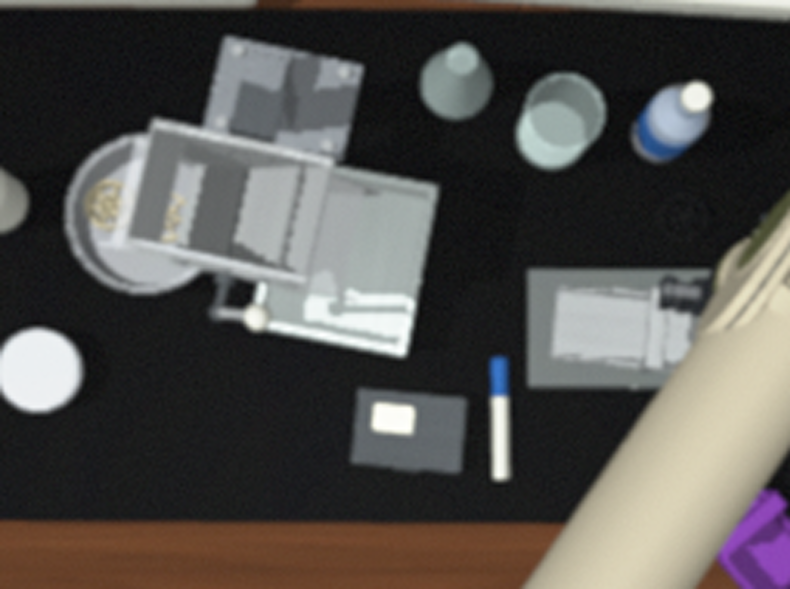

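move_arm --claw '[0.7,0.7,0.7,0.7,0.7,0.7,0.7,0.7]' --dp '[[0.1,-0.03,-0.03],[0.19,-0.03,-0.03],[0.19,-0.03,-0.03],[0.19,-0.03,-0.03],[0.19,-0.03,-0.03],[0.19,-0.03,0],[0.19,-0.03,0],[0.19,-0.03,0]]' --turn '[[0,0,0],[0,0,0],[0,0,0],[0,0,0],[0,0,0],[0,0,0],[0,0,0],[0,0,0]]'

```text
clock: 20.73
position: [0.4574, -0.0204, 0.3645]
ee_rot: [0.743, 0.669, 0.0, 0.0]
ft_force: [1.6, 0.3, -0.0]
grip_width: 0.699
```

move_arm --claw '[0.7,0.7,0.7,0.7,0.7,0.7,0.7,0.7]' --dp '[[0.19,-0.03,0],[0.19,-0.03,0],[0.19,-0.03,0],[0.19,-0.03,0],[0.19,-0.03,0],[0.19,-0.03,0],[0.19,-0.03,0],[0.19,-0.03,0]]' --turn '[[0,0,0],[0,0,0],[0,0,0],[0,0,0],[0,0,0],[0,0,0],[0,0,0],[0,0,0]]'

```text
clock: 21.4
position: [0.4416, 0.287, 0.3642]
ee_rot: [0.743, 0.669, -0.0, -0.0]
ft_force: [0.0, 0.3, 0.2]
grip_width: 0.696
```

Run:
```python
from h import *
o=manip.get_obs();print(o["clock"],o["position"],o["ee_rot"])
im=cams.camera("wrist"); cv2.imwrite("pics/w18.png",im[:,:,::-1]); crop("pics/w18.png","pics/w18c.png",150,130,450,330,2.6)
print(wproj([.6,.27,.03],o["position"],o["ee_rot"]))
```

```text
21.4 [0.44162249 0.28695788 0.36417923] [ 7.43262297e-01  6.69000076e-01 -1.58346608e-04 -1.77276927e-04]
[311.8404953  252.41553838]
```

View pics/w18.png

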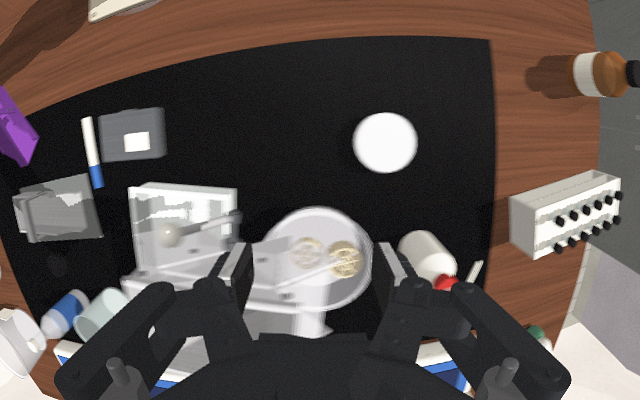

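move_arm --claw '[0.7,0.7,0.7,0.7,0.7,0.7]' --dp '[[0.1,-0.1,0],[0.1,-0.1,0],[0.1,-0.1,0],[0,0,0],[0,0,0],[0,0,0]]' --turn '[[0,0,0],[0,0,0],[0,0,0],[0,0,0],[0,0,0],[0,0,0]]'

```text
clock: 21.95
position: [0.3892, 0.3506, 0.3643]
ee_rot: [0.743, 0.669, -0.0, 0.0]
ft_force: [0.8, -0.4, 0.2]
grip_width: 0.696
```

Run:
```python
from h import *
o=manip.get_obs();print(o["clock"],o["position"],o["ee_rot"])
im=cams.camera("wrist"); cv2.imwrite("pics/w19.png",im[:,:,::-1]); crop("pics/w19.png","pics/w19c.png",130,160,380,330,3)
im=cams.camera("scene"); cv2.imwrite("pics/s19.png",im[:,:,::-1])
im=cams.camera("top"); cv2.imwrite("pics/t19.png",im[:,:,::-1])
crop("pics/t19.png","pics/t19c.png",205,110,460,300,3.1)
```

```text
21.95 [0.38918294 0.35057482 0.36429067] [ 7.43381250e-01  6.68867858e-01 -2.55122028e-04  2.02090655e-04]
```

View pics/w19c.png

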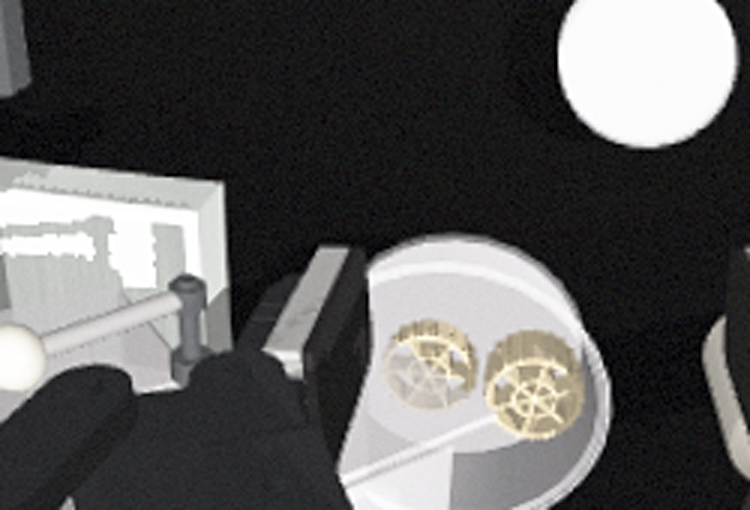

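View pics/t19c.png

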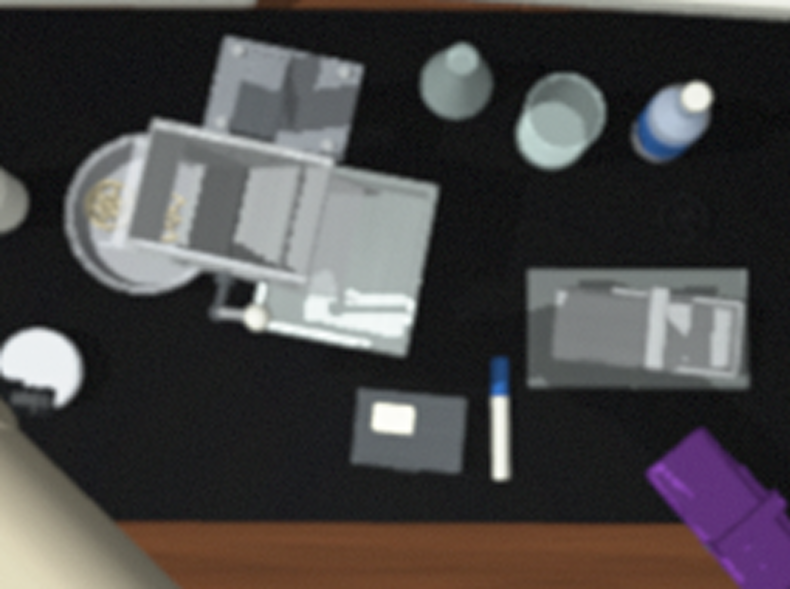

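View pics/s19.png

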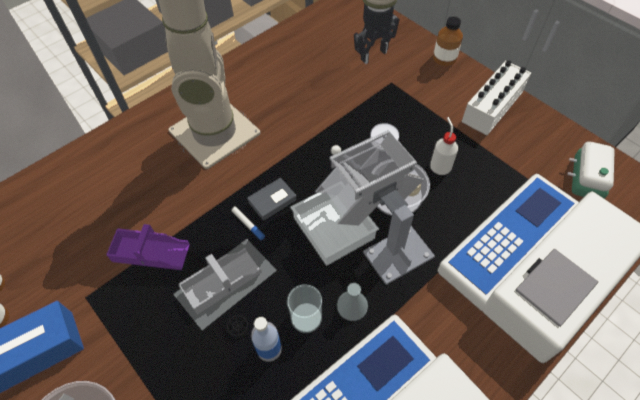

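move_arm --claw '[0.7,0.7,0.7,0.7,0.7,0.7,0.7,0.7]' --dp '[[0.1,0.1,0.05],[0.12,0.1,0.05],[0.12,0.1,0.05],[0.12,0.1,0.05],[0.1,0,0.05],[0,0,0],[0,0,0],[0,0,0]]' --turn '[[0,0,0.1],[0,0,0.1],[0,0,0.1],[0,0,0.1],[0,0,0.1],[0,0,0],[0,0,0],[0,0,0]]'

```text
clock: 22.77
position: [0.4957, 0.4403, 0.3152]
ee_rot: [0.859, 0.511, 0.0, 0.0]
ft_force: [-0.2, 0.6, -0.3]
grip_width: 0.698
```

Run:
```python
from h import *
o=manip.get_obs();print(o["clock"],o["position"],o["ee_rot"])
im=cams.camera("wrist"); cv2.imwrite("pics/w20.png",im[:,:,::-1]); crop("pics/w20.png","pics/w20c.png",120,180,320,340,4)
```

```text
22.7667 [0.49566649 0.4403174  0.31515449] [8.59322058e-01 5.11434790e-01 1.96772587e-04 1.30023113e-04]
```

View pics/w20.png

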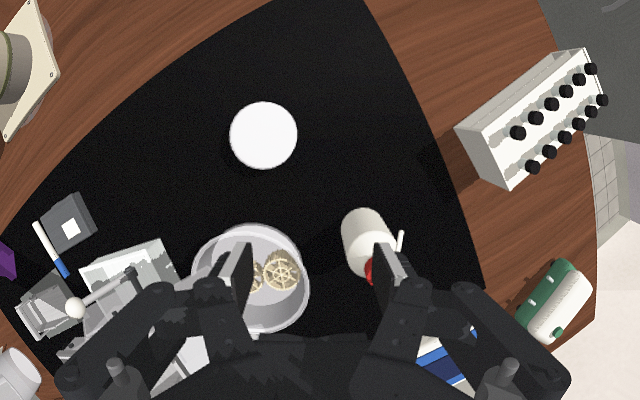

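View pics/w20c.png

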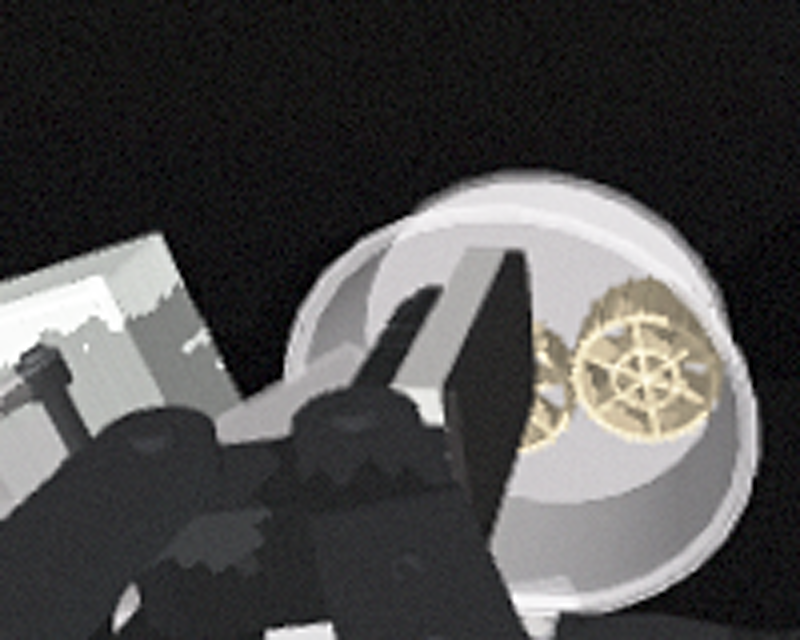

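Run:
```python
from h import *
crop("pics/t19.png","pics/t19d.png",220,140,290,210,10)
o=manip.get_obs();p,q=o["position"],o["ee_rot"]
o1,d1=ray("top",105/3.1+205,205/3.1+110);o2,d2=wray(645/4+120,376/4+180,p,q)
s=np.linalg.lstsq(np.c_[d1,-d2],o2-o1,rcond=None)[0];print(o1+d1*s[0],o2+d2*s[1])
for z in(.023,.043,.063):
    c=wplane(645/4+120,376/4+180,z,p,q)
    circ=[np.array(c)+.029*np.array([np.cos(a),np.sin(a),0]) for a in np.linspace(0,6.28,40)]
    P=np.array([wproj(x,p,q) for x in circ]); 
    B=np.array([wproj(x-np.array([0,0,z-.003]),p,q) for x in circ]);
    f=lambda X:(X-[120,180])*4
    print(z,c,"top ext",f(P).min(0),f(P).max(0),"bottom ext",f(B).min(0),f(B).max(0))
```

```text
[0.61687842 0.32155555 0.05004561] [0.61717487 0.32170872 0.05012221]
0.023 [0.62941237 0.3115886  0.023     ] top ext [573.76004403 312.47296981] [716.77218216 436.19168895] bottom ext [580.43949314 290.42187066] [718.53773474 411.26878654]
0.043 [0.6203884 0.3190512 0.043    ] top ext [570.35239407 309.32409721] [720.24827957 439.00348794] bottom ext [584.12486651 264.9755341 ] [723.57869002 388.39803874]
0.063 [0.61136443 0.32651381 0.063     ] top ext [566.60282099 305.84713969] [724.07775008 442.09059933] bottom ext [587.92865231 239.02059454] [728.7248875  365.00607057]
```

View pics/t19d.png

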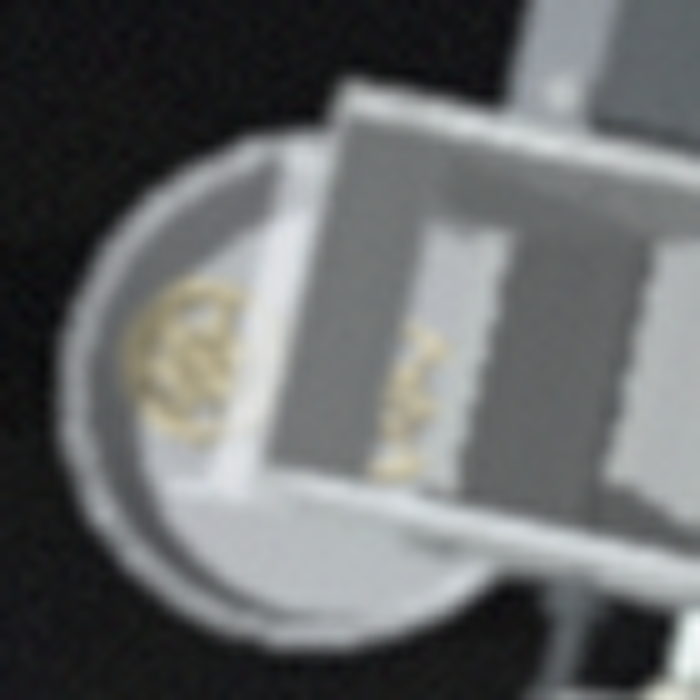

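move_arm --claw '[0.7,0.7,0.7,0.7,0.7,0.7]' --dp '[[-0.1,0,0.05],[-0.1,0,0.05],[-0.08,0,0.05],[0,0,0],[0,0,0],[0,0,0]]' --turn '[[0,0,0],[0,0,0],[0,0,0],[0,0,0],[0,0,0],[0,0,0]]'

```text
clock: 23.32
position: [0.4688, 0.3923, 0.2862]
ee_rot: [0.859, 0.511, 0.001, -0.0]
ft_force: [0.7, 0.1, 0.2]
grip_width: 0.7
```

Run:
```python
from h import *
o=manip.get_obs();print(o["clock"],o["position"],o["ee_rot"])
im=cams.camera("wrist"); cv2.imwrite("pics/w21.png",im[:,:,::-1]); crop("pics/w21.png","pics/w21c.png",200,180,400,340,4)
```

```text
23.3167 [0.46879435 0.39226124 0.28623882] [ 8.59338602e-01  5.11405509e-01  1.15832914e-03 -4.80425196e-04]
```

View pics/w21c.png

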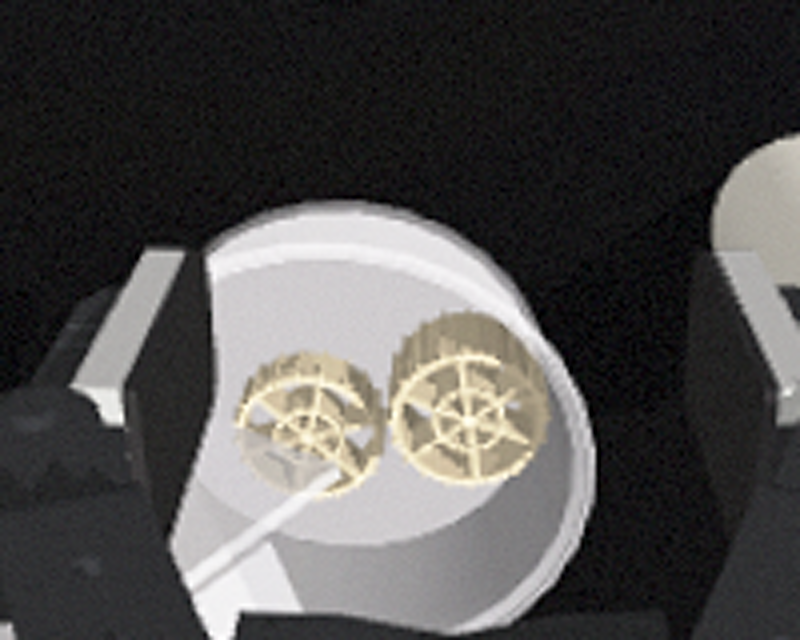

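Run:
```python
from h import *
a=cv2.imread("pics/scene0.png");b=cv2.imread("pics/s19.png")
d=cv2.GaussianBlur(cv2.absdiff(a,b),(5,5),0).max(2)
m=(d>30).astype(np.uint8);n,l,s,c=cv2.connectedComponentsWithStats(m)
for i in range(1,n):
    if s[i,4]>8: print(s[i],c[i].round(0))
b2=cv2.imread("pics/t19.png")
for u,v in((417,249),): pass
crop("pics/t19.png","pics/t19s.png",365,185,455,245,8)
g=cv2.cvtColor(b,cv2.COLOR_BGR2GRAY);print(proj("scene",(.476,.128,.224)))
p=b[140:160,325:345]; y,x=np.nonzero(cv2.inRange(p,(165,180,185),(255,255,255)));print(x.mean()+325,y.mean()+140,len(x))
```

```text
[160   0   8  15  74] [164.   6.]
[181   0   6  14  65] [184.   6.]
[205   0  20  24 377] [215.  10.]
[230   0   4   4  11] [232.   1.]
[ 354    0   56   63 1467] [380.  28.]
[363   2   6  18  56] [365.  10.]
[162  16  39  42 532] [175.  35.]
[205  20  26  40 538] [220.  37.]
[201  62  26  37 351] [217.  83.]
[170  66   4   8  16] [171.  69.]
[172  80  21  32 253] [181.  91.]
[322 122   9   7  12] [326. 125.]
[311 130   9   7  23] [315. 132.]
[353 131  12  14 122] [358. 137.]
[330 144  12  11 105] [335. 149.]
[378 154   6   8  21] [380. 158.]
[203 159   5   6  22] [205. 161.]
[ 134  158  147   77 1858] [192. 207.]
[344 163  24  22 160] [357. 175.]
[387 165   5   6  13] [389. 168.]
[136 166   4   7  18] [138. 169.]
[104 179  33  38 229] [120. 199.]
[409 187  11  10  63] [415. 192.]
[290 200  15  15  90] [296. 206.]
[307 217  15  13  98] [314. 223.]
[  44  218   69   70 2487] [ 77. 261.]
[134 224  16  28 203] [142. 238.]
[256 229   8   8  42] [259. 232.]
[311 233  15  21  69] [319. 245.]
[217 243  48  36 780] [244. 260.]
[142 250  45  18 539] [167. 257.]
[128 254   5   4  14] [130. 256.]
[204 274  17  17 129] [213. 282.]
[245 281   9   7  19] [250. 283.]
[188 290  15  16 158] [195. 297.]
[206 291   8   6  30] [209. 293.]
[335.13918948 149.48703225]
336.0625 148.0625 32
```

View pics/t19s.png

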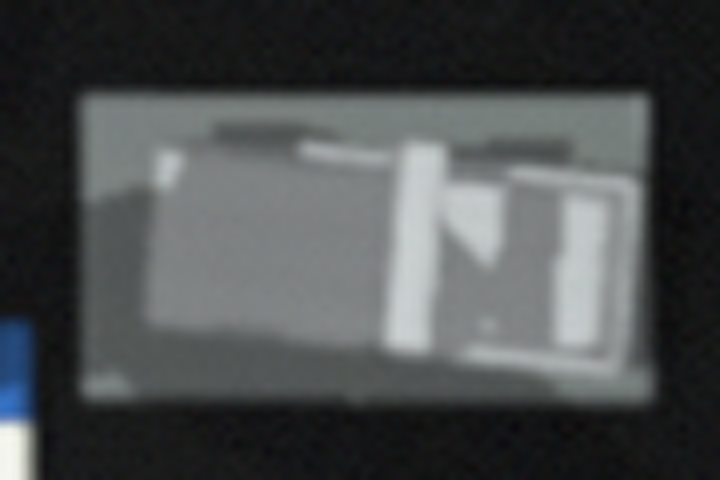

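Run:
```python
from workcell import manip
print(manip.get_obs()["clock"]); print(manip.hand_in())
```

```text
23.3667
the job is handed in; nothing more can be done
None
```

I set the diverter to feed the round tub, poured all three carriers into it, stood the empty scoop back on its mat, and handed in at about 23.4 s.

- **Lever:** I pushed the knob over to the −y stop with closed fingers. It stopped moving at about 23 N. In the last scene view before hand-in it was within about 2 px of where the −0.6 rad stop should put it.
- **Pour:** I carried the scoop level to the hopper and tipped it to 27° only with its lip over the mouth. The fingers never touched the carriers.
- **Carriers:** The last wrist picture shows all three in the tub, two stacked and one flat beside them. I counted the stack as two from its measured top height of about 50 mm, roughly what two stacked carriers need and too high for one. The hopper, scoop and tray looked empty.
- **Scoop:** It stands level on the mat at the pose it was picked up from, to within about 1 mm.
- **Bystanders:** Comparing the scene before and after showed the knob, the scoop's contents and the arm. The other differences, including some small patches at the tray edge, I took for shadows. The tray corners matched in the before and after pictures.

One thing disagreed: the cameras differed by up to about 9 mm in x on the hopper centre. I settled it with the wrist view just before tipping.

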